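# Hang the drip pail on its keeper bracket

## Robot

A 6-joint arm with a two-finger parallel gripper is mounted at the origin on the work surface. World frame = base frame: x ahead of the robot, y to its left, z up, the work surface at z = 0. Lengths are in m, angles in degrees, forces in N, time in s.
With the tool pointing down it reaches from about 0.375 to 0.9 m from the base axis. Payload 3.1 kg.
Tool frame: the origin (TCP) lies on the centre line of the jaws, within the pads' length; the fingertips stand 8 mm ahead of it and the grasp point (between the pads) lies 11 mm behind it; z points along the fingers, y is the direction in which the jaws open and shut (so a half turn about z gives the same grasp; the last joint's range is limited). The gripper opens to 87 mm and grips with 3 to 60 N. Pads are 19 mm wide; open, the fingers measure 117 mm over their backs; the gripper's body (75 mm by 190 mm) begins 51 mm behind the grasp point.
Start: joints at [56.981, 30.224, 82.088, -0, 67.689, -10.227], TCP at [0.242, 0.576, 0.194] pointing down, gripper open.
Joint ranges: [-176.69, 176.69], [-43.24, 126.21], [12.49, 139.97], [-82, 262], [0, 151.66], [-163.58, 163.58]. Speed limits (degrees/s): [159.86, 159.86, 180, 180, 180, 180].

## Interface

Orientations are given as a 3x3 rotation matrix whose columns are the frame's x, y, z axes.
In Python, from rig import * gives the robot as it stands. The module is installed in compiled form; this text tells all that it offers.
- The arm moves only by the tool arm_command, never from a script. Its argument "commands" is a list of rows, each an object with "translation": the shift along the tool's x, y, z scaled (see below), a list of three; "dr": the turn, a rotation vector about the tool's x, y, z scaled (see below), a list of three; "jaw": the closure, from 0 (fully open) to 1 (shut). In form: [{"translation": [x, y, z], "dr": [ax, ay, az], "jaw": jaw}, ...]. A call has 1 to 12 rows; each row shifts and turns the commanded pose from where the row before left it, along the tool's axes as they then stand; what a row does not reach is not made up. The controller multiplies each number of a shift by 25 mm and each number of a turn by 6 degrees. A row lasts 1/12 s, in which the tool goes at most 41.7 mm and 7.16 degrees, less where a joint would pass 70% of its speed; a pose out of reach is approached as far as the arm can. A call with a number of a shift or a turn outside -1 to 1 is refused whole. A call with a gripper value outside its range is refused whole. The fingers move at their own pace and stop on an object; the grip force is fixed at half the most. Time passes only in rows, so rows that do not move let the fingers close. It gives the time, the measured TCP pose, the force and the opening at its end, in the units of the state.
- read_state(): the state, without advancing time (a new reading comes with each control period).
- capture(name): name is "scene" or "top" or "wrist"; returns (picture, depth): 384x512x3 uint8, red, green, blue; 384x512 float32, m along the optical axis (not along the pixel's ray), 0 where there is no reading.
- camera_model(name): a dict with "intrinsics" (3x3 intrinsics, pixels), "pose" (4x4, takes a point from camera to world coordinates); the wrist camera has in their place "mount" (4x4, takes a point from camera to tool coordinates, whose origin is the TCP and whose axes are the flange's). Camera axes: x right, y down, z forward; pixel columns grow to the right and rows downward; lengths in m; the calibration is good to about 2 mm. A picture is of the moment at which its call begins: read the wrist's pose just before it. camera_model takes no time and is no camera call.
- hand_in(): hands the job in, once; it reports no verdict.
The state is a dict: "time_s": time; "joint_positions": joint angles; "qvel": joint speeds; "tau": joint torques, N m; "position": TCP position; "tcp_rot": TCP orientation; "force": force on the tool from outside, world axes, zero at the start; "moment": the same for the moment, N m; "opening": opening from 0.0 (shut) to 1.0 (fully open).
Only numpy, scipy, OpenCV 4.12 (cv2) and the standard library are available. Lean on these libraries where they do the work, as an engineer would, in place of code of your own. Each camera call takes 0.05 s, during which the arm holds its last target.

## Task

Swing the drip pail's folded bail upright while the pail still stands on the counter, then lift the pail by its bail and hang it on the stand's twin hooks: press the bail gently down past the two spring keepers until it rests on the bottom of both hooks and both keepers have snapped shut over it. Leave the pail hanging still, let go of it, never force the bail against the hooks, and do not disturb the other things on the counter.

Things in the scene. Friction and masses are not known exactly. Their poses are not given: they have to be found in the camera images.
- pail: Round aluminium pail, empty, 100 mm high, 92 mm across the base, 114 mm at the rim, 0.25 to 0.45 kg, loose on the counter. Origin: centre of its underside, z up. The bail's pivots sit on ears at its y = +63 and -63 mm, z = 92 mm; at the start the bail is folded over to the pail's -x side, away from the robot.
- bail (a joint): Angle of the swing bail about the pail's y axis (rad): 0 = level, crossbar towards the pail's -x side; grows as the bail is raised; 1.571 = straight up; range -0.3 to 3.44. Starts folded, -0.28 to 0.2. The pivots are slightly stiff (0.02 N m), so it stays where it is left.
- crown (a point): Middle of the bail's straight round crossbar, 10 mm thick, 100 mm long along this frame's y (parallel to the pail's y), 110 mm from the pivot line (so 202 mm above the pail's underside when upright). Grip it in the middle 40 mm, bail upright. The bail's side wires are 6 mm thick.
- stand: Fixed steel stand with twin hooks. Origin on the counter, straight below where the crossbar's middle rests when hung; z up; hook tips point to its -x, away from the robot; a 28 mm square post, 229 mm high, stands at x = +104 mm. The hook bracket is clamped on it at a height that is NOT reported and must be seen or felt: hook bottoms 223 to 247 mm above the counter.
- hook_nominal (a point): Point of the stand 235 mm above its origin: mean hook bottom (true height within +-12 mm). Two hooks, 9 mm wide, 8 mm thick below, at y = +-34 mm; 59 mm gap for fingers, back to x = +82 mm. Slot open at the top from x = -6 mm (tip, 34 mm high, then flared outward to x = -18, 40 high) to x = +24 mm. They enter the bail from the -x side. Hung, the bar's centre is 5 mm above the bottoms.
- keeper_left (a joint): Spring keeper over the left (+y) slot: flap 20 mm long, 4 mm thick, hinged at x = +22 mm; top face 27 mm above the hook bottom. 0 = shut (level); a bar pressed down swings it into the slot (to 1.5 rad), 4 to 7 N each (over the pail's weight). Press on its middle, x near +10 mm (nearer its end the bar wedges); with the bar on the bottom, ease it forward to x = 0 and the keeper springs shut.
- keeper_right (a joint): The same keeper over the right (-y) hook's slot.
- foam_cup: White cup, 80 mm across, 105 mm high, bystander. Origin at the centre of its underside.
- lid_stack: Stack of white cup lids, 90 mm across, 26 mm high, bystander. Origin at the centre of its underside.
- syrup: Amber syrup bottle, 68 mm across, 200 mm high, bystander. Origin at the centre of its underside.
- shaker: Steel can, 64 mm across, 110 mm high, bystander. Origin at the centre of its underside.
- napkin_box: Steel napkin box, 110 x 140 x 100 mm, bystander. Origin at the centre of its underside.
- scoop: Long spoon lying on the counter, bystander.
- straw_jar: Clear jar, 80 mm across, 130 mm high, bystander. Origin at the centre of its underside.

How it is judged (in metres and radians):
On the way, in this order (a step that is already met when the one before it is completed fails the run):
1. the bail stands upright (within 0.3 rad) while the pail stands on the counter (value of joint bail between 1.27 and 1.87 rad and height (world z) of pail below 0.006 m and angle between pail's own z axis and vertical below 0.1 rad), for 0.2 s.
2. the bail pushes both keepers open from above (value of joint each of keeper_left, keeper_right above 0.3 rad and contact force between pail and stand above 0.5 N), for 0.02 s.
At the end, for the whole second after the job is handed in: The pail hangs within 0.35 rad of upright, swinging less than 0.08 m/s and 1 rad/s, its crossbar on the bottoms of both hooks, its middle within 16 mm of the stand's middle plane, square to the hooks within 0.15 rad, and both keepers shut over it (under 0.15 rad) (value of joint each of keeper_left, keeper_right below 0.15 rad and x of crown in the frame of stand between -0.006 and 0.02 m and y of crown in the frame of stand between -0.016 and 0.016 m and z of crown in the frame of stand between 0.222 and 0.2535 m and angle between the y axis of crown and the y axis of stand, either way round below 0.15 rad and angle between pail's own z axis and vertical below 0.35 rad and contact force between pail and stand above 1 N and linear speed of pail below 0.08 m/s and angular speed of pail below 1 rad/s); the robot touches nothing.
It fails at once if the pail or its bail is forced against the stand with more than 25 N (contact force between pail and stand above 25 N).
It fails at once if the pail is tipped over (more than 0.7 rad) (angle between pail's own z axis and vertical above 0.7 rad).
It fails at once if a bystander is moved more than 15 mm (distance of any of foam_cup, lid_stack, syrup, shaker, napkin_box, scoop, straw_jar from where it was at the start of the episode above 0.015 m).
It also fails if it takes over 72 s, if anything falls off the work surface, if the arm or the gripper's body presses on something with over 40 N, if the wrist force passes 120 N, or if a joint passes its speed limit or range.

## Working session

There is one attempt and no reset: what is moved stays moved. The work goes in short steps, Python scripts to look and compute and a tool call to move; the robot and the scene stay as the last step left them, time stands still between calls to the robot, and variables do not carry over. Pictures are saved under pics/ and viewed, and the job is handed in when it is done.

Besides the shell and the picture viewer there is one more tool, called after "Emit:" as name(argument=value, ...) on one line, values as JSON. arm_command: Moves the arm, as the interface text tells. Its arguments: {"type":"object","properties":{"commands":{"type":"array"}},"required":["commands"]}

```bash
mkdir -p pics; cat > h.py <<'E'
from rig import *
import numpy as np, cv2
def save(n,fn):
    im,d=capture(n); cv2.imwrite('pics/'+fn+'.png',im[:,:,::-1]); np.save('pics/'+fn+'.npy',d); return im,d
def pts(n,d,T=None):
    m=camera_model(n);K=m['intrinsics'];T=m['pose'] if T is None else T
    K=np.array(K);T=np.array(T)
    v,u=np.mgrid[:d.shape[0],:d.shape[1]]
    P=np.stack([(u-K[0,2])/K[0,0]*d,(v-K[1,2])/K[1,1]*d,d],-1)
    W=P@T[:3,:3].T+T[:3,3]; W[d<=0]=np.nan
    return W
E
python3 - <<'E'
from h import *
s=read_state();print(s)
for n in('scene','top'):
    save(n,n+'0');print(camera_model(n))
print(camera_model('wrist'))
E
```

```text
{'time_s': 0.0, 'joint_positions': array([ 5.69796386e+01,  3.02784192e+01,  8.21555291e+01, -9.17933521e-04,
        6.76881983e+01, -1.02279350e+01]), 'qvel': array([-0.07437917,  0.02116136, -0.0187075 , -0.01780884,  0.04227469,
       -0.08553291]), 'tau': array([-5.02860930e-04, -4.40052259e+01, -1.76594013e+01,  6.34587323e-02,
        5.82776265e-02, -1.86695625e-04]), 'position': array([0.24167287, 0.57553837, 0.19288231]), 'tcp_rot': array([[-9.21916520e-01,  3.87386898e-01, -1.14930156e-03],
       [ 3.87388432e-01,  9.21914844e-01, -1.79559161e-03],
       [ 3.63969502e-04, -2.10061170e-03, -9.99997727e-01]]), 'force': array([-0.88115031,  1.0359119 ,  1.21763047]), 'moment': array([0.02272048, 0.03185921, 0.00878777]), 'opening': 1.000390263405457}
{'intrinsics': array([[351.18477622,   0.        , 254.77456975],
       [  0.        , 351.18477622, 191.55002774],
       [  0.        ,   0.        ,   1.        ]]), 'pose': array([[-0.40590375,  0.57195673, -0.71281669,  1.38450121],
       [ 0.91378986,  0.24104264, -0.32693506,  0.40267805],
       [-0.01517349, -0.7840
[... 436 characters left out ...]
3e-03],
       [ 1.26822729e-02, -1.72177030e-01, -9.84984381e-01,
         1.79307875e+00],
       [ 0.00000000e+00,  0.00000000e+00,  0.00000000e+00,
         1.00000000e+00]])}
{'intrinsics': array([[316.66021267,   0.        , 253.73142318],
       [  0.        , 316.66021267, 191.10114039],
       [  0.        ,   0.        ,   1.        ]]), 'mount': array([[ 1.19094230e-04, -9.52394744e-01, -3.04867572e-01,
         8.54067789e-02],
       [ 9.99999871e-01, -3.70074894e-05,  5.06252443e-04,
        -1.01227609e-03],
       [-4.93434550e-04, -3.04867593e-01,  9.52394617e-01,
        -1.90923323e-01],
       [ 0.00000000e+00,  0.00000000e+00,  0.00000000e+00,
         1.00000000e+00]])}
```

View pics/scene0.png

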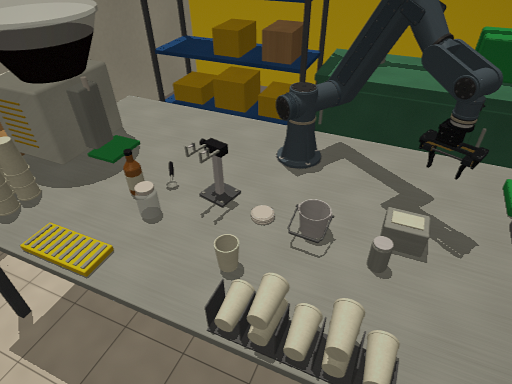

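View pics/top0.png

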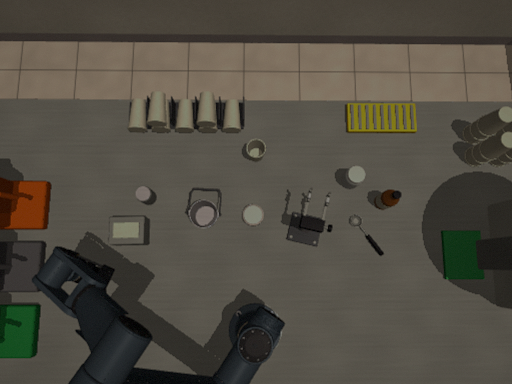

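Scene: pail at top-view (204,212) with the bail folded to world +x. The stand is at about (307,225), with its hooks pointing to +x. The lid stack (253,215) lies between them.

```bash
python3 - <<'E'
from h import *
im=cv2.imread('pics/top0.png')
a=cv2.resize(im[165:265,165:265],None,fx=4,fy=4,interpolation=cv2.INTER_CUBIC);b=cv2.resize(im[165:265,265:365],None,fx=4,fy=4,interpolation=cv2.INTER_CUBIC)
cv2.imwrite('pics/crop_t.png',np.hstack([a,b]))
im=cv2.imread('pics/scene0.png')
a=cv2.resize(im[120:220,175:275],None,fx=4,fy=4,interpolation=cv2.INTER_CUBIC);b=cv2.resize(im[180:280,260:360],None,fx=4,fy=4,interpolation=cv2.INTER_CUBIC)
cv2.imwrite('pics/crop_s.png',np.hstack([a,b]))
W=pts('top',np.load('pics/top0.npy'))
for (u,v) in [(204,214),(253,215),(310,222),(330,200),(290,205),(309,190),(256,150),(355,176),(389,199),(144,195),(127,230)]:
    print(u,v,np.round(W[v,u],3))
z=W[165:250,165:365,2]
E
```

```text
204 214 [0.468 0.21  0.006]
253 215 [0.462 0.005 0.026]
310 222 [ 0.412 -0.202  0.244]
330 200 [ 0.53  -0.322 -0.002]
290 205 [ 0.507 -0.152  0.003]
309 190 [ 0.527 -0.198  0.26 ]
256 150 [ 0.745 -0.007  0.007]
355 176 [ 0.606 -0.399  0.135]
389 199 [ 0.511 -0.525  0.151]
144 195 [0.53  0.438 0.111]
127 230 [0.392 0.501 0.1  ]
```

View pics/crop_t.png

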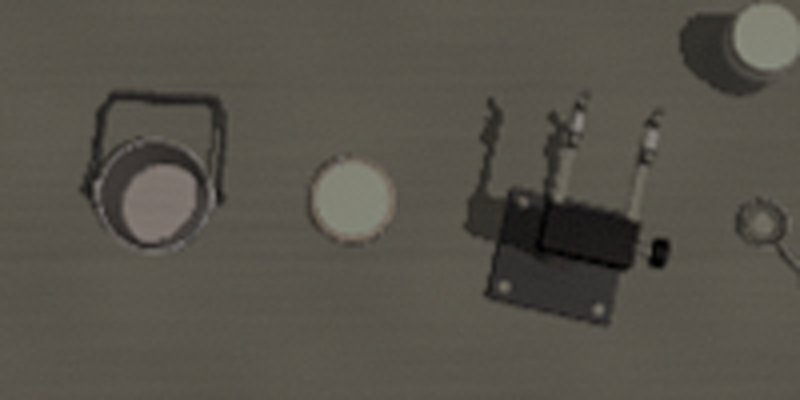

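View pics/crop_s.png

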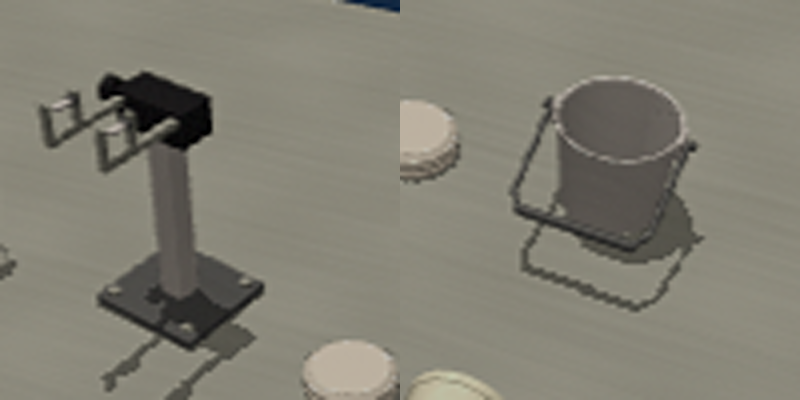

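```bash
python3 - <<'E'
from h import *
for n in('top','scene'):
    W=pts(n,np.load(f'pics/{n}0.npy')).reshape(-1,3)
    W=W[~np.isnan(W[:,0])]
    X,Y,Z=W.T
    print(n)
    m=(X>.35)&(X<.65)&(Y>.1)&(Y<.32)
    r=m&(Z>.092)&(Z<.115); p=W[r];print('rim n',r.sum(),p[:,:2].min(0),p[:,:2].max(0),np.median(p[:,2]))
    A=np.c_[2*p[:,:2],np.ones(len(p))];rr=np.linalg.norm(p[:,:2]-p[:,:2].mean(0),axis=1);q=p[rr<.064];A=np.c_[2*q[:,:2],np.ones(len(q))]
    c=np.linalg.lstsq(A,(q[:,:2]**2).sum(1),rcond=None)[0];print('circle',c[:2],np.sqrt(c[2]+c[:2]@c[:2]))
    b=m&(Z>.03)&(np.hypot(X-c[0],Y-c[1])>.065);p=W[b];print('bail',b.sum());
    far=p[p[:,0]>p[:,0].max()-.018]
    print(np.round(far[np.argsort(far[:,1])][::3],3))
    if len(far)>3:
        k=np.polyfit(far[:,1],far[:,0],1);print('bar slope dx/dy',k,far.mean(0))
    m=(X>.33)&(X<.62)&(Y>-.3)&(Y<-.1)&(Z>.15);p=W[m];print('stand n',m.sum())
    np.save(f'pics/st_{n}.npy',p)
    hk=p[p[:,0]>.45];print(np.round(hk[np.argsort(hk[:,0])],3).tolist()[::max(1,len(hk)//60)])
E
```

```text
top
rim n 123 [0.40456589 0.13244677] [0.51704449 0.2715459 ] 0.098558399088432
circle [0.46037912 0.2029112 ] 0.054915149796810864
bail 135
[[0.556 0.14  0.064]
 [0.564 0.145 0.062]
 [0.558 0.152 0.072]
 [0.563 0.157 0.066]
 [0.568 0.161 0.063]
 [0.562 0.166 0.053]
 [0.56  0.169 0.06 ]
 [0.569 0.174 0.06 ]
 [0.56  0.178 0.06 ]
 [0.561 0.182 0.057]
 [0.568 0.186 0.062]
 [0.56  0.19  0.062]
 [0.565 0.198 0.059]
 [0.565 0.203 0.057]
 [0.563 0.21  0.065]
 [0.564 0.214 0.061]
 [0.563 0.222 0.067]
 [0.565 0.227 0.057]
 [0.562 0.233 0.072]
 [0.564 0.239 0.059]
 [0.571 0.242 0.068]
 [0.568 0.247 0.064]
 [0.564 0.251 0.063]
 [0.559 0.255 0.066]]
bar slope dx/dy [0.04032818 0.55626471] [0.56424548 0.19789567 0.0639486 ]
stand n 531
[[0.452, -0.188, 0.243], [0.452, -0.181, 0.242], [0.453, -0.255, 0.239], [0.456, -0.185, 0.241], [0.456, -0.254, 0.242], [0.457, -0.251, 0.237], [0.459, -0.188, 0.244], [0.46, -0.185, 0.239], [0.462, -0.184, 0.247], [0.464, -0.258, 0.24], [0.464, -0.255, 0.239], [0.466, -0.185, 0.245], [0.467, -0.189, 0.238], [0.468, -0.259, 0.237], [0.47, -0.257, 0.248], [0.471, -
[... 3484 characters left out ...]
05, -0.262, 0.265], [0.506, -0.262, 0.262], [0.506, -0.265, 0.24], [0.507, -0.191, 0.266], [0.508, -0.19, 0.239], [0.508, -0.271, 0.248], [0.509, -0.261, 0.234], [0.51, -0.268, 0.262], [0.51, -0.261, 0.252], [0.511, -0.263, 0.264], [0.511, -0.196, 0.239], [0.511, -0.192, 0.24], [0.511, -0.262, 0.24], [0.512, -0.265, 0.273], [0.513, -0.263, 0.278], [0.514, -0.195, 0.233], [0.516, -0.27, 0.278], [0.52, -0.195, 0.24], [0.522, -0.195, 0.233], [0.523, -0.194, 0.263], [0.524, -0.202, 0.257], [0.524, -0.195, 0.247], [0.525, -0.202, 0.254], [0.525, -0.199, 0.246], [0.525, -0.195, 0.272], [0.526, -0.202, 0.25], [0.527, -0.2, 0.264], [0.528, -0.194, 0.237], [0.53, -0.2, 0.274], [0.532, -0.195, 0.276]]
```

```bash
python3 - <<'E'
from h import *
for n in('top','scene'):
    p=np.load(f'pics/st_{n}.npy')
    print(n,'block top', np.round([p[p[:,0]<.44].min(0),p[p[:,0]<.44].max(0)],3))
    k=[]
    for lo,hi in((-.225,-.17),(-.29,-.235)):
        h=p[(p[:,0]>.455)&(p[:,1]>lo)&(p[:,1]<hi)]
        f=np.polyfit(h[:,0],h[:,1],1);k.append(f);print('line',f, 'y at .49',np.polyval(f,.49),'ang',np.degrees(np.arctan(f[0])))
    a=np.arctan(np.mean([f[0] for f in k]));d=np.array([np.cos(a),np.sin(a)]);nn=np.array([-d[1],d[0]])
    print('yaw',np.degrees(a))
    for lo,hi in((-.225,-.17),(-.29,-.235)):
        h=p[(p[:,0]>.44)&(p[:,1]>lo)&(p[:,1]<hi)]
        s=h[:,:2]@d;t=h[:,:2]@nn
        print('s max',np.sort(s)[-5:],'t mean',t.mean())
        kz=h[:,2]
        for b in np.arange(.49,.6,.004):
            m=(s>b)&(s<b+.004)
            if m.any():print(round(b+.002,3),m.sum(),np.round([kz[m].min(),np.median(kz[m]),kz[m].max()],3))
E
```

```text
top block top [[ 0.378 -0.283  0.21 ]
 [ 0.438 -0.164  0.255]]
line [-0.2276026  -0.08213558] y at .49 -0.19366085423014362 ang -12.822236831152278
line [-0.2222855  -0.15418084] y at .49 -0.2631007348797976 ang -12.532262662892501
yaw -12.677332276565974
s max [0.5620739  0.56263793 0.56349593 0.56625917 0.56747538] t mean -0.0814760820611369
0.492 2 [0.243 0.245 0.247]
0.496 4 [0.236 0.241 0.245]
0.5 2 [0.237 0.239 0.242]
0.504 3 [0.235 0.236 0.241]
0.508 2 [0.244 0.246 0.248]
0.512 3 [0.24  0.241 0.245]
0.516 3 [0.239 0.241 0.244]
0.52 6 [0.234 0.257 0.275]
0.524 5 [0.25  0.271 0.278]
0.528 4 [0.244 0.268 0.273]
0.532 2 [0.263 0.266 0.27 ]
0.536 5 [0.238 0.26  0.267]
0.54 3 [0.261 0.268 0.271]
0.544 3 [0.239 0.263 0.266]
0.548 3 [0.237 0.246 0.264]
0.552 2 [0.236 0.241 0.246]
0.556 7 [0.24  0.26  0.277]
0.56 3 [0.277 0.278 0.279]
0.564 3 [0.27  0.278 0.285]
0.568 2 [0.276 0.277 0.278]
s max [0.55962388 0.56193575 0.56292101 0.56410032 0.56652211] t mean -0.14922429083140423
0.492 3 [0.233 0.24  0.243]
0.496 4 [0.236 0.241 0.245]
0.5 2 [0.237 0.239 0.242]
0.504 3 [0.236 0.236 0.243
[... 1219 characters left out ...]
 12 [0.237 0.255 0.272]
0.56 13 [0.236 0.25  0.276]
0.564 6 [0.255 0.277 0.28 ]
s max [0.56131938 0.56134145 0.56462631 0.56515173 0.56561084] t mean -0.13411354960929525
0.492 4 [0.234 0.238 0.24 ]
0.496 3 [0.233 0.236 0.238]
0.5 2 [0.235 0.237 0.24 ]
0.504 2 [0.237 0.238 0.239]
0.508 4 [0.235 0.236 0.24 ]
0.512 2 [0.233 0.237 0.241]
0.516 4 [0.239 0.241 0.268]
0.52 8 [0.232 0.259 0.276]
0.524 13 [0.234 0.246 0.274]
0.528 8 [0.255 0.266 0.272]
0.532 6 [0.233 0.238 0.266]
0.536 5 [0.238 0.265 0.268]
0.54 5 [0.235 0.239 0.267]
0.544 7 [0.236 0.264 0.269]
0.548 3 [0.234 0.236 0.239]
0.552 4 [0.236 0.253 0.268]
0.556 12 [0.234 0.254 0.275]
0.56 18 [0.233 0.255 0.278]
0.564 3 [0.278 0.279 0.281]
```

```bash
cat >> h.py <<'E'
from scipy.spatial.transform import Rotation as Ro
def tool(yaw,alpha):
    # o at yaw (deg); alpha deg tilt pointing back toward -o
    o=np.array([np.cos(np.radians(yaw)),np.sin(np.radians(yaw)),0]);z=np.array([0,0,1.]);a=np.radians(alpha)
    tz=-np.sin(a)*o-np.cos(a)*z;ty=np.cos(a)*o-np.sin(a)*z;tx=np.cross(ty,tz)
    return np.stack([tx,ty,tz],1)
def plan(P,R=None):
    s=read_state();p=np.array(s['position']);C=np.array(s['tcp_rot'])
    print('t',round(s['time_s'],2),'pos',np.round(p,4),'open',round(s['opening'],3),'F',np.round(s['force'],1),'M',np.round(s['moment'],2),'j',np.round(s['joint_positions'],0))
    if P is not None:
        print('trans units (cur frame)',np.round(C.T@(np.array(P)-p)/.025,2))
    if R is not None:
        rv=np.degrees(Ro.from_matrix(C.T@R).as_rotvec());print('rot units',np.round(rv/6,2))
        if P is not None: print('trans units (target frame)',np.round(R.T@(np.array(P)-p)/.025,2))
PC=np.array([.4595,.2045,.092]);PO=np.array([1,-.038,0])/np.hypot(1,.038)
def bar(phi): return PC+.11*(np.cos(phi)*PO+np.sin(phi)*np.array([0,0,1]))
E
python3 - <<'E'
from h import *
plan(None,tool(-2.2,0))
E
```

```text
t 0.1 pos [0.2417 0.5756 0.193 ] open 1.0 F [-0.5 -0.1  0.1] M [-0.   -0.01  0.02] j [ 57.  30.  82.  -0.  68. -10.]
rot units [-2.000e-02  1.000e-02  1.157e+01]
```

Emit:
arm_command(commands=[{"translation":[0,0,-1],"dr":[0,0,0],"jaw":0.4},{"translation":[0,0,-1],"dr":[0,0,0],"jaw":0.4},{"translation":[0,0,-1],"dr":[0,0,0],"jaw":0.4},{"translation":[0,0,-1],"dr":[0,0,0],"jaw":0.4},{"translation":[0,0,-1],"dr":[0,0,0],"jaw":0.4},{"translation":[0,0,-1],"dr":[0,0,0],"jaw":0.4}])

```text
time_s: 0.6
position: [0.2418, 0.5757, 0.3445]
tcp_rot: [[-0.922, 0.387, -0.001], [0.387, 0.922, -0.001], [0.0, -0.001, -1.0]]
force: [1.0, -0.2, 0.1]
opening: 0.65
```

Emit:
arm_command(commands=[{"translation":[0,0,0],"dr":[0,0,1],"jaw":0.4},{"translation":[0,0,0],"dr":[0,0,1],"jaw":0.4},{"translation":[0,0,0],"dr":[0,0,1],"jaw":0.4},{"translation":[0,0,0],"dr":[0,0,1],"jaw":0.4},{"translation":[0,0,0],"dr":[0,0,1],"jaw":0.4},{"translation":[0,0,0],"dr":[0,0,1],"jaw":0.4},{"translation":[0,0,0],"dr":[0,0,1],"jaw":0.4},{"translation":[0,0,0],"dr":[0,0,1],"jaw":0.4},{"translation":[0,0,0],"dr":[0,0,1],"jaw":0.4},{"translation":[0,0,0],"dr":[0,0,1],"jaw":0.4},{"translation":[0,0,0],"dr":[0,0,1],"jaw":0.4},{"translation":[0,0,0],"dr":[0,0,0.57],"jaw":0.4}])

```text
time_s: 1.6
position: [0.2419, 0.5758, 0.3431]
tcp_rot: [[0.043, 0.999, -0.001], [0.999, -0.043, -0.001], [-0.001, -0.001, -1.0]]
force: [-0.3, 0.1, 0.5]
opening: 0.602
```

```bash
python3 - <<'E'
from h import *
b=bar(-.3);R=tool(-2.2,45)
print(b)
plan(b-R[:,2]*.15,tool(-2.2,0))
E
```

```text
[0.56451122 0.20050957 0.05949278]
t 1.6 pos [0.2419 0.5758 0.3431] open 0.602 F [-0.3  0.1  0.5] M [-0.04  0.01 -0.01] j [57. 23. 70. -0. 87. 59.]
trans units (cur frame) [-14.41  17.79   7.11]
rot units [-0.01  0.01 -0.05]
trans units (target frame) [-14.51  17.72   7.1 ]
```

Emit:
arm_command(commands=[{"translation":[-0.8,1,0],"dr":[0,0,0],"jaw":0.4},{"translation":[-0.8,1,0],"dr":[0,0,0],"jaw":0.4},{"translation":[-0.8,1,0],"dr":[0,0,0],"jaw":0.4},{"translation":[-0.8,1,0],"dr":[0,0,0],"jaw":0.4},{"translation":[-0.8,1,0],"dr":[0,0,0],"jaw":0.4},{"translation":[-0.8,1,0],"dr":[0,0,0],"jaw":0.4},{"translation":[-0.8,1,0],"dr":[0,0,0],"jaw":0.4},{"translation":[-0.8,1,0],"dr":[0,0,0],"jaw":0.4},{"translation":[-0.8,1,0],"dr":[0,0,0],"jaw":0.4},{"translation":[-0.8,1,0],"dr":[0,0,0],"jaw":0.4},{"translation":[-0.8,1,0],"dr":[0,0,0],"jaw":0.4},{"translation":[-0.8,1,0],"dr":[0,0,0],"jaw":0.4}])

```text
time_s: 2.6
position: [0.5332, 0.3235, 0.3433]
tcp_rot: [[0.039, 0.999, -0.001], [0.999, -0.039, -0.0], [-0.0, -0.001, -1.0]]
force: [-0.2, 0.2, -0.4]
opening: 0.605
```

Emit:
arm_command(commands=[{"translation":[-0.8,1,0],"dr":[0,0,0],"jaw":0.4},{"translation":[-0.8,1,0],"dr":[0,0,0],"jaw":0.4},{"translation":[-0.8,1,0],"dr":[0,0,0],"jaw":0.4},{"translation":[-0.8,1,0],"dr":[0,0,0],"jaw":0.4},{"translation":[-0.8,1,0],"dr":[0,0,0],"jaw":0.4},{"translation":[-0.8,0.7,0],"dr":[0,0,0],"jaw":0.4}])

```text
time_s: 3.1
position: [0.672, 0.1978, 0.3426]
tcp_rot: [[0.039, 0.999, -0.001], [0.999, -0.039, -0.0], [-0.0, -0.001, -1.0]]
force: [0.5, -0.4, -0.1]
opening: 0.599
```

```bash
python3 - <<'E'
from h import *
b=bar(-.3);R=tool(-2.2,45)
plan(b-R[:,2]*.15,R)
save('wrist','w1');plan(None)
E
```

```text
t 3.1 pos [0.672  0.1978 0.3426] open 0.599 F [ 0.5 -0.4 -0.1] M [-0.1  -0.    0.02] j [ 7. 30. 58. -0. 91. 10.]
trans units (cur frame) [-0.05 -0.05  7.08]
rot units [ 7.49 -0.   -0.01]
trans units (target frame) [-0.05  4.97  5.05]
t 3.15 pos [0.6751 0.1926 0.342 ] open 0.597 F [ 2.7 -3.  -0.7] M [-0.2  -0.1  -0.04] j [ 7. 31. 58. -0. 91.  9.]
```

View pics/w1.png

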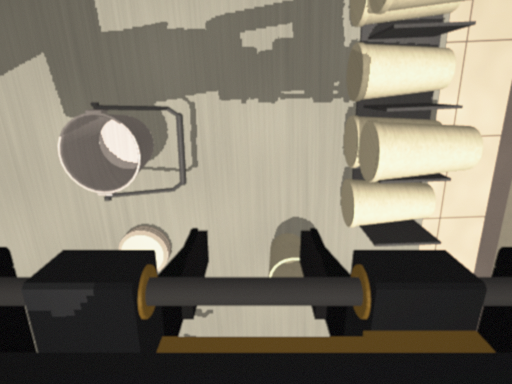

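```bash
python3 - <<'E'
from h import *
W=pts('top',np.load('pics/top0.npy'))
q=W[90:135,125:250].reshape(-1,3);q=q[q[:,2]>.04];print(q.min(0),q.max(0))
E
```

```text
[0.81941235 0.04471584 0.04017663] [0.95673553 0.5362654  0.17149912]
```

Emit:
arm_command(commands=[{"translation":[0,0,0],"dr":[1,0,0],"jaw":0.4},{"translation":[0,0,0],"dr":[1,0,0],"jaw":0.4},{"translation":[0,0,0],"dr":[1,0,0],"jaw":0.4},{"translation":[0,0,0],"dr":[1,0,0],"jaw":0.4},{"translation":[0,0,0],"dr":[1,0,0],"jaw":0.4},{"translation":[0,0,0],"dr":[1,0,0],"jaw":0.4},{"translation":[0,0,0],"dr":[1,0,0],"jaw":0.4},{"translation":[0,0,0],"dr":[0.5,0,0],"jaw":0.4}])

```text
time_s: 3.82
position: [0.6694, 0.199, 0.3353]
tcp_rot: [[0.041, 0.704, -0.709], [0.999, -0.029, 0.029], [0.0, -0.71, -0.704]]
force: [-3.3, -1.8, 5.3]
opening: 0.605
```

```bash
python3 - <<'E'
from h import *
b=bar(-.3);R=tool(-2.2,45)
plan(b-R[:,2]*.10,R)
E
```

```text
t 3.82 pos [0.6694 0.199  0.3353] open 0.605 F [-3.3 -1.8  5.3] M [-0.09 -0.05  0.13] j [  5.  60.  12.  11. 152.  15.]
trans units (cur frame) [-0.11  4.86  6.75]
rot units [-0.04 -0.02 -0.02]
trans units (target frame) [-0.1   4.83  6.77]
```

Emit:
arm_command(commands=[{"translation":[0,0,0.5],"dr":[0,0,0],"jaw":0.4},{"translation":[0,0,0.8],"dr":[0,0,0],"jaw":0.4},{"translation":[0,0.3,0.8],"dr":[0,0,0],"jaw":0.4},{"translation":[0,0.5,0.8],"dr":[0,0,0],"jaw":0.4},{"translation":[0,0.7,0.8],"dr":[0,0,0],"jaw":0.4},{"translation":[0,0.8,0.8],"dr":[0,0,0],"jaw":0.4},{"translation":[0,0.8,0.8],"dr":[0,0,0],"jaw":0.4},{"translation":[0,0.8,0.8],"dr":[0,0,0],"jaw":0.4},{"translation":[0,0.8,0.6],"dr":[0,0,0],"jaw":0.4}])

```text
time_s: 4.57
position: [0.6331, 0.2012, 0.1369]
tcp_rot: [[0.039, 0.708, -0.705], [0.999, -0.028, 0.028], [0.0, -0.706, -0.709]]
force: [-0.1, -0.5, 0.2]
opening: 0.596
```

```bash
python3 - <<'E'
from h import *
b=bar(-.3);R=tool(-2.2,45)
plan(b,R)
save('wrist','w2');save('scene','s2')
E
```

```text
t 4.57 pos [0.6331 0.2012 0.1369] open 0.596 F [-0.1 -0.5  0.2] M [-0.07 -0.4   0.01] j [  5.  62.  39.   6. 124.   9.]
trans units (cur frame) [-0.14  0.25  4.13]
rot units [ 0.02 -0.01 -0.  ]
trans units (target frame) [-0.13  0.25  4.13]
```

View pics/w2.png

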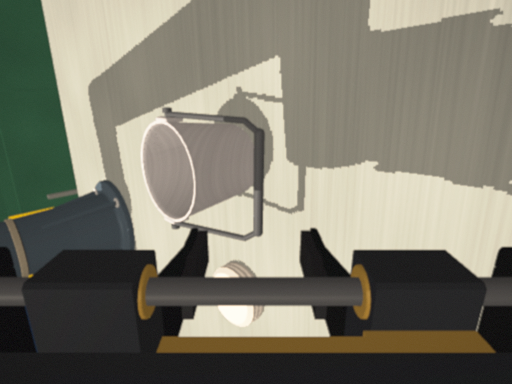

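View pics/s2.png

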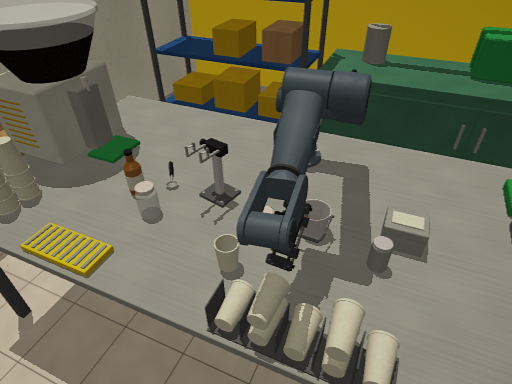

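```bash
cat >> h.py <<'E'
def wristT(s): 
    T=np.eye(4);T[:3,:3]=s['tcp_rot'];T[:3,3]=s['position'];return T@np.array(camera_model('wrist')['mount'])
E
python3 - <<'E'
from h import *
s=read_state();im,d=save('wrist','w3')
W=pts('wrist',d,wristT(s))
for v in range(140,231,15):
    row=[(u,)+tuple(np.round(W[v,u],3)) for u in range(250,272,3)]
    print(v,[r for r in row if r[3]>.03])
p=W[140:225,240:275].reshape(-1,3);p=p[(p[:,2]>.045)&(p[:,0]>.545)];print(len(p),p.mean(0),np.polyfit(p[:,1],p[:,0],1))
L=(p-s['position'])@s['tcp_rot'];print('tool frame',L.mean(0))
E
```

```text
140 [(253, np.float64(0.561), np.float64(0.244), np.float64(0.065)), (256, np.float64(0.564), np.float64(0.244), np.float64(0.064)), (259, np.float64(0.567), np.float64(0.244), np.float64(0.063)), (262, np.float64(0.568), np.float64(0.244), np.float64(0.06))]
155 [(253, np.float64(0.56), np.float64(0.23), np.float64(0.064)), (256, np.float64(0.563), np.float64(0.23), np.float64(0.063)), (259, np.float64(0.566), np.float64(0.23), np.float64(0.062)), (262, np.float64(0.567), np.float64(0.23), np.float64(0.059))]
170 [(253, np.float64(0.56), np.float64(0.215), np.float64(0.064)), (256, np.float64(0.564), np.float64(0.216), np.float64(0.065)), (259, np.float64(0.566), np.float64(0.216), np.float64(0.062)), (262, np.float64(0.566), np.float64(0.215), np.float64(0.059))]
185 [(253, np.float64(0.559), np.float64(0.201), np.float64(0.064)), (256, np.float64(0.563), np.float64(0.201), np.float64(0.064)), (259, np.float64(0.565), np.float64(0.201), np.float64(0.062)), (262, np.float64(0.566), np.float64(0.201), np.float64(0.059))]
200 [(253, np.float64(0.559), np.float64(0.186), np.float64(0.064)), (256, np.float64(0.563), np.float64(0.186), np.float64(0.064)), (259, np.float64(0.564), np.float64(0.186), np.float64(0.062)), (262, np.float64(0.564), np.float64(0.185), np.float64(0.057))]
215 [(253, np.float64(0.558), np.float64(0.17), np.float64(0.064)), (256, np.float64(0.561), np.float64(0.17), np.float64(0.064)), (259, np.float64(0.564), np.float64(0.171), np.float64(0.062)), (262, np.float64(0.563), np.float64(0.169), np.float64(0.057))]
230 [(253, np.float64(0.558), np.float64(0.154), np.float64(0.065)), (256, np.float64(0.561), np.float64(0.154), np.float64(0.064)), (259, np.float64(0.564), np.float64(0.155), np.float64(0.062))]
867 [0.56367483 0.20425936 0.06251896] [0.04657824 0.55416079]
tool frame [0.00089316 0.00273814 0.09812075]
```

Emit:
arm_command(commands=[{"translation":[0,0,0.8],"dr":[0,0,0],"jaw":0.4},{"translation":[0,0,0.8],"dr":[0,0,0],"jaw":0.4},{"translation":[0,0,0.8],"dr":[0,0,0],"jaw":0.4},{"translation":[0,0,0.8],"dr":[0,0,0],"jaw":0.4},{"translation":[0,0,0.6],"dr":[0,0,0],"jaw":0.4},{"translation":[0,0,0.4],"dr":[0,0,0],"jaw":0.5},{"translation":[0,0,0],"dr":[0,0,0],"jaw":0.65},{"translation":[0,0,0],"dr":[0,0,0],"jaw":0.65},{"translation":[0,0,0],"dr":[0,0,0],"jaw":0.65}])

```text
time_s: 5.47
position: [0.5622, 0.2042, 0.0663]
tcp_rot: [[0.04, 0.713, -0.7], [0.999, -0.027, 0.029], [0.002, -0.701, -0.713]]
force: [-0.3, -0.9, -0.3]
opening: 0.396
```

```bash
python3 - <<'E'
from h import *
for ph in np.arange(-.3,1.61,.15):
    r=tool(-2.2,45); d=(bar(ph)-bar(-.3))
    print(round(ph,2),np.round(d,3),np.round(r.T@d/.025,2))
plan(None,tool(-2.2,45))
save('wrist','w4')
E
```

```text
-0.3 [0. 0. 0.] [0. 0. 0.]
-0.15 [ 0.004 -0.     0.016] [ 0.   -0.35 -0.56]
0.0 [ 0.005 -0.     0.033] [ 0.   -0.78 -1.06]
0.15 [ 0.004 -0.     0.049] [ 0.   -1.28 -1.49]
0.3 [0.    0.    0.065] [ 0.   -1.84 -1.84]
0.45 [-0.006  0.     0.08 ] [-0.   -2.44 -2.1 ]
0.6 [-0.014  0.001  0.095] [-0.   -3.08 -2.27]
0.75 [-0.025  0.001  0.107] [-0.   -3.74 -2.34]
0.9 [-0.037  0.001  0.119] [-0.   -4.39 -2.32]
1.05 [-0.05   0.002  0.128] [-0.   -5.04 -2.19]
1.2 [-0.065  0.002  0.135] [-0.   -5.66 -1.97]
1.35 [-0.081  0.003  0.14 ] [-0.   -6.25 -1.66]
1.5 [-0.097  0.004  0.142] [-0.   -6.78 -1.27]
t 5.47 pos [0.5622 0.2042 0.0663] open 0.396 F [-0.3 -0.9 -0.3] M [-0.14 -0.42  0.02] j [  6.  59.  56.   6. 109.   8.]
rot units [ 0.08 -0.02  0.  ]
```

View pics/w4.png

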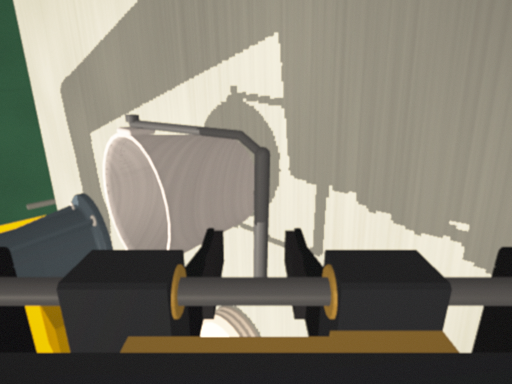

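Emit:
arm_command(commands=[{"translation":[0,0,0.3],"dr":[0,0,0],"jaw":0.65},{"translation":[0,0,0.3],"dr":[0,0,0],"jaw":0.65},{"translation":[0,0,0],"dr":[0,0,0],"jaw":0.65}])

```text
time_s: 5.77
position: [0.5482, 0.2045, 0.0531]
tcp_rot: [[0.039, 0.708, -0.705], [0.999, -0.027, 0.028], [0.001, -0.706, -0.708]]
force: [-0.2, -0.1, -0.4]
opening: 0.357
```

```bash
python3 - <<'E'
from h import *
R=tool(-2.2,45)
plan(bar(-.3),R)
E
```

```text
t 5.77 pos [0.5482 0.2045 0.0531] open 0.357 F [-0.2 -0.1 -0.4] M [-0.12 -0.32  0.01] j [  6.  59.  58.   6. 107.   8.]
trans units (cur frame) [-0.13  0.29 -0.65]
rot units [ 0.02 -0.01 -0.  ]
trans units (target frame) [-0.13  0.28 -0.65]
```

Emit:
arm_command(commands=[{"translation":[0,-0.3,0],"dr":[0,0,0],"jaw":0.65},{"translation":[0,-0.17,-0.28],"dr":[0,0,0],"jaw":0.65},{"translation":[0,-0.18,-0.28],"dr":[0,0,0],"jaw":0.65},{"translation":[0,-0.21,-0.25],"dr":[0,0,0],"jaw":0.65},{"translation":[0,-0.22,-0.25],"dr":[0,0,0],"jaw":0.65},{"translation":[0,-0.25,-0.22],"dr":[0,0,0],"jaw":0.65},{"translation":[0,-0.25,-0.21],"dr":[0,0,0],"jaw":0.65},{"translation":[0,-0.28,-0.18],"dr":[0,0,0],"jaw":0.65},{"translation":[0,-0.28,-0.17],"dr":[0,0,0],"jaw":0.65},{"translation":[0,0,0],"dr":[0,0,0],"jaw":0.65}])

```text
time_s: 6.6
position: [0.5446, 0.2048, 0.1264]
tcp_rot: [[0.039, 0.712, -0.701], [0.999, -0.027, 0.029], [0.002, -0.702, -0.712]]
force: [0.8, 0.4, -0.1]
opening: 0.35
```

```bash
python3 - <<'E'
from h import *
plan(bar(.3),tool(-2.2,45))
save('wrist','w5');save('scene','s5')
a=cv2.imread('pics/w5.png');b=cv2.imread('pics/s5.png');b=cv2.resize(b[170:290,220:380],None,fx=3.2,fy=3.2,interpolation=2)
cv2.imwrite('pics/c5.png',cv2.resize(np.hstack([a,b]),None,fx=.78,fy=.78))
E
```

```text
t 6.6 pos [0.5446 0.2048 0.1264] open 0.35 F [ 0.8  0.4 -0.1] M [-0.1  -0.38  0.03] j [  6.  54.  58.   6. 112.   8.]
trans units (cur frame) [-0.14  0.62 -0.51]
rot units [ 0.07 -0.02  0.  ]
trans units (target frame) [-0.14  0.62 -0.51]
```

View pics/c5.png

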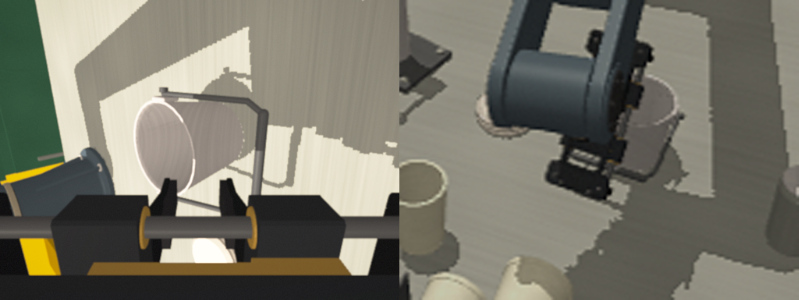

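```bash
python3 - <<'E'
from h import *
s=read_state();im,d=save('wrist','w6')
W=pts('wrist',d,wristT(s))
for v in (150,170,190,210,230,245):
    row=[(u,)+tuple(np.round(W[v,u],3)) for u in range(270,350,3)]
    print(v,[tuple(map(float,r)) for r in row if r[3]>.03])
E
```

```text
150 [(270.0, 0.492, 0.239, 0.051), (273.0, 0.492, 0.239, 0.047), (276.0, 0.492, 0.238, 0.043), (279.0, 0.493, 0.238, 0.04), (282.0, 0.493, 0.238, 0.035), (330.0, 0.561, 0.247, 0.064), (333.0, 0.564, 0.248, 0.065), (336.0, 0.566, 0.248, 0.064), (339.0, 0.567, 0.248, 0.063), (342.0, 0.568, 0.248, 0.061)]
170 [(270.0, 0.503, 0.225, 0.064), (273.0, 0.503, 0.224, 0.06), (276.0, 0.504, 0.224, 0.057), (279.0, 0.503, 0.223, 0.052), (282.0, 0.503, 0.222, 0.048), (285.0, 0.503, 0.221, 0.044), (288.0, 0.503, 0.221, 0.039), (291.0, 0.503, 0.22, 0.035), (330.0, 0.562, 0.233, 0.064), (333.0, 0.564, 0.233, 0.065), (336.0, 0.566, 0.233, 0.063), (339.0, 0.567, 0.233, 0.061)]
190 [(270.0, 0.507, 0.209, 0.068), (273.0, 0.508, 0.208, 0.065), (276.0, 0.507, 0.207, 0.061), (279.0, 0.506, 0.206, 0.056), (282.0, 0.506, 0.205, 0.052), (285.0, 0.506, 0.204, 0.048), (288.0, 0.506, 0.203, 0.043), (291.0, 0.505, 0.202, 0.037), (294.0, 0.504, 0.2, 0.031), (327.0, 0.56, 0.218, 0.065), (330.0, 0.563, 0.218, 0.065), (333.0, 0.564, 0.218, 0.063), (336.0, 0.566, 0.218, 0.062), (339.0, 0.567, 0.218, 0.059)]
210 [(270.0
[... 195 characters left out ...]
), (324.0, 0.557, 0.201, 0.063), (327.0, 0.561, 0.202, 0.065), (330.0, 0.563, 0.203, 0.064), (333.0, 0.565, 0.203, 0.064), (336.0, 0.565, 0.202, 0.06)]
230 [(291.0, 0.58, 0.213, 0.132), (294.0, 0.582, 0.214, 0.132), (297.0, 0.583, 0.214, 0.131), (324.0, 0.558, 0.185, 0.064), (327.0, 0.561, 0.186, 0.064), (330.0, 0.563, 0.186, 0.063), (333.0, 0.566, 0.187, 0.063)]
245 [(282.0, 0.581, 0.208, 0.142), (285.0, 0.587, 0.212, 0.147), (288.0, 0.589, 0.212, 0.146), (291.0, 0.589, 0.212, 0.144), (297.0, 0.593, 0.213, 0.145), (300.0, 0.594, 0.213, 0.143), (321.0, 0.556, 0.171, 0.063), (324.0, 0.559, 0.173, 0.064), (327.0, 0.562, 0.174, 0.065), (330.0, 0.564, 0.174, 0.063), (333.0, 0.564, 0.173, 0.059)]
```

View pics/w6.png

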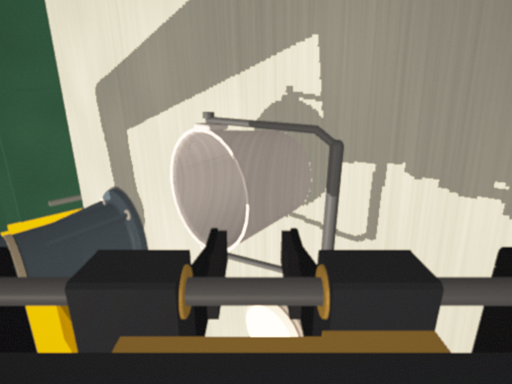

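```bash
python3 - <<'E'
from h import *
R=tool(-2.2,45);B=np.array([.562,.2025,.060])
plan(B+R[:,2]*.008,R)
E
```

```text
t 6.75 pos [0.5441 0.2046 0.1242] open 0.353 F [-0.1  0.5 -0.4] M [-0.12 -0.41 -0.02] j [  6.  54.  58.   6. 112.   8.]
trans units (cur frame) [-0.06  2.31  1.64]
rot units [ 0.05 -0.01 -0.  ]
trans units (target frame) [-0.06  2.32  1.63]
```

Emit:
arm_command(commands=[{"translation":[0,0,-0.6],"dr":[0,0,0],"jaw":0.65},{"translation":[0,0.3,-0.6],"dr":[0,0,0],"jaw":0.65},{"translation":[0,0.7,0],"dr":[0,0,0],"jaw":0.65},{"translation":[0,0.8,0],"dr":[0,0,0],"jaw":0.65},{"translation":[-0.05,0.5,0],"dr":[0,0,0],"jaw":0.65},{"translation":[0,0,0.6],"dr":[0,0,0],"jaw":0.65},{"translation":[0,0,0.6],"dr":[0,0,0],"jaw":0.65},{"translation":[0,0,0.6],"dr":[0,0,0],"jaw":0.65},{"translation":[0,0,0.6],"dr":[0,0,0],"jaw":0.65},{"translation":[0,0,0.4],"dr":[0,0,0],"jaw":0.65},{"translation":[0,0,0],"dr":[0,0,0],"jaw":0.65}])

```text
time_s: 7.67
position: [0.5542, 0.2029, 0.0536]
tcp_rot: [[0.039, 0.706, -0.707], [0.999, -0.028, 0.028], [0.0, -0.708, -0.706]]
force: [-1.0, 0.5, -0.2]
opening: 0.347
```

```bash
python3 - <<'E'
from h import *
R=tool(-2.2,45);B=np.array([.562,.2025,.060])
plan(B+R[:,2]*.008,R)
save('wrist','w7')
E
```

```text
t 7.67 pos [0.5542 0.2029 0.0536] open 0.347 F [-1.   0.5 -0.2] M [-0.13 -0.39 -0.  ] j [  6.  60.  57.   6. 108.   8.]
trans units (cur frame) [-0.    0.04 -0.08]
rot units [-0.01 -0.01 -0.  ]
trans units (target frame) [-0.    0.04 -0.08]
```

View pics/w7.png

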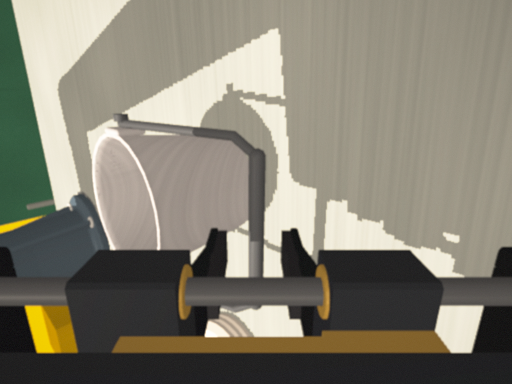

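Emit:
arm_command(commands=[{"translation":[0,0,0],"dr":[0,0,0],"jaw":0.76},{"translation":[0,0,0],"dr":[0,0,0],"jaw":0.76},{"translation":[0,-0.3,0],"dr":[0,0,0],"jaw":0.76},{"translation":[0,-0.25,0],"dr":[0,0,0],"jaw":0.76},{"translation":[0,-0.25,-0.2],"dr":[0,0,0],"jaw":0.76},{"translation":[0,-0.25,-0.3],"dr":[0,0,0],"jaw":0.76},{"translation":[0,-0.25,-0.3],"dr":[0,0,0],"jaw":0.76},{"translation":[0,0,0],"dr":[0,0,0],"jaw":0.76}])

```text
time_s: 8.38
position: [0.5498, 0.2035, 0.0954]
tcp_rot: [[0.04, 0.714, -0.699], [0.999, -0.027, 0.029], [0.002, -0.7, -0.714]]
force: [0.4, 1.1, -0.7]
opening: 0.242
```

```bash
python3 - <<'E'
from h import *
plan(None)
save('wrist','w8')
E
```

```text
t 8.38 pos [0.5498 0.2035 0.0954] open 0.242 F [ 0.4  1.1 -0.7] M [-0.1  -0.37 -0.02] j [  6.  56.  58.   6. 110.   8.]
```

View pics/w8.png

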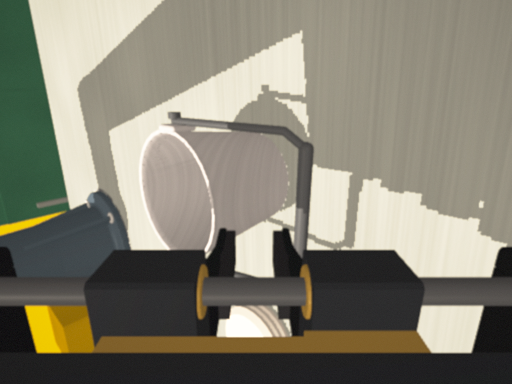

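```bash
python3 - <<'E'
from h import *
s=read_state();d=np.load('pics/w8.npy')
W=pts('wrist',d,wristT(s));L=(W-s['position'])@s['tcp_rot']*1000
for v in range(200,270,5):
    print(v,[(u,*map(int,np.round(L[v,u]))) for u in range(213,300,5) if L[v,u,2]<30])
im=cv2.imread('pics/w8.png');cv2.imwrite('pics/w8c.png',cv2.resize(im[130:290,170:340],None,fx=4,fy=3.7,interpolation=2))
E
```

```text
200 [(213, 8, -30, 25), (218, 7, -27, 29), (298, 12, 29, 14)]
205 [(213, 5, -30, 24), (298, 9, 29, 14)]
210 [(213, 1, -30, 23), (218, 0, -27, 28), (298, 5, 30, 15)]
215 [(213, -2, -30, 23), (218, -5, -27, 29), (298, 1, 30, 14)]
220 [(213, -6, -31, 23), (218, -9, -28, 29), (298, -3, 30, 15)]
225 [(213, -11, -31, 24), (218, -13, -28, 30), (298, -6, 30, 14)]
230 [(213, -15, -31, 23), (223, 10, -18, -31), (283, 10, 15, -31), (288, 10, 18, -30), (298, -10, 30, 14)]
235 [(213, -20, -31, 25), (218, 10, -20, -37), (223, 10, -17, -37), (228, 9, -15, -34), (233, 9, -12, -34), (273, 9, 10, -33), (278, 9, 12, -34), (283, 10, 15, -37), (288, 10, 17, -37), (298, -14, 30, 13)]
240 [(213, -26, -32, 29), (218, 10, -19, -42), (223, 10, -17, -43), (228, 9, -14, -39), (233, 9, -12, -40), (273, 7, 9, -36), (278, 9, 12, -41), (283, 10, 14, -42), (288, 11, 17, -44), (298, -17, 30, 13)]
245 [(218, 10, -19, -48), (223, 10, -16, -48), (228, 9, -14, -45), (233, 8, -12, -44), (273, 5, 9, -37), (278, 9, 11, -45), (283, 8, 14, -44), (288, 11, 16, -49), (293, -23, 28, 17), (298, -22, 31, 14)]
250 [(213, 10, -21, -53), (218, 10, -18, -53), (223, 8, -16, -50), (228, 9, -13, -52), (233, 6, -12, -45), (278, 9, 11, -51), (283, 9, 13, -51), (288, 10, 16, -53), (298, -25, 31, 13)]
255 [(213, 10, -20, -58), (218, 10, -18, -58), (223, 9, -16, -56), (228, 9, -13, -55), (233, 3, -12, -46), (273, 0, 9, -39), (278, 9, 11, -57), (283, 8, 13, -55), (288, 10, 15, -58), (293, 11, 17, -59), (298, 11, 20, -59)]
260 [(213, 10, -19, -63), (218, 10, -17, -62), (223, 9, -15, -60), (228, 10, -13, -62), (233, 1, -12, -47), (273, -3, 9, -40), (278, 9, 10, -61), (283, 9, 13, -60), (288, 10, 15, -62), (293, 10, 17, -63), (298, 11, 19, -64)]
265 [(213, 11, -19, -68), (218, 10, -17, -67), (223, 9, -15, -64), (228, 9, -12, -65), (233, -2, -12, -47), (273, -6, 9, -39), (278, 9, 10, -66), (283, 9, 12, -64), (288, 10, 14, -67), (293, 10, 16, -67), (298, 10, 19, -67)]
```

View pics/w8c.png

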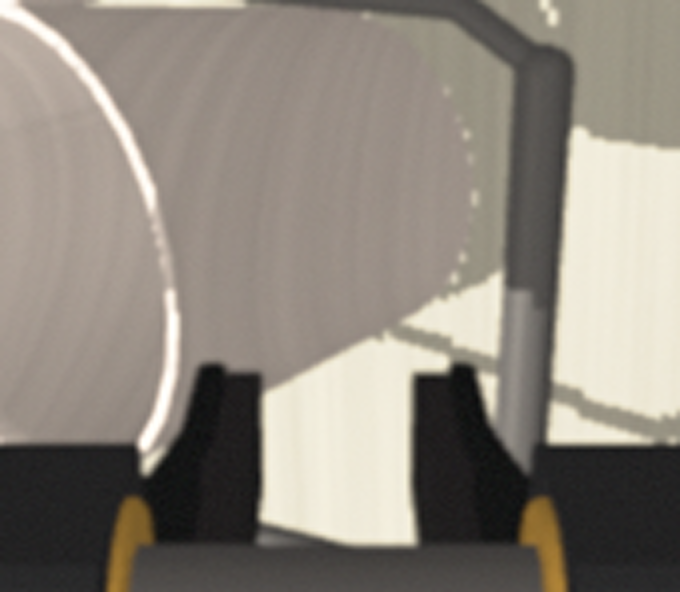

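```bash
python3 - <<'E'
from h import *
for f in('w1','w2','w7'):
    d=np.load(f'pics/{f}.npy');m=np.array(camera_model('wrist')['mount'])
    L=pts('wrist',d,m)*1000
    q=L[215:245,185:330].reshape(-1,3);q=q[(q[:,2]<25)&(abs(q[:,0])<14)]
    print(f,len(q),np.sort(q[:,2])[-8:] if len(q) else '')
s=read_state();im,d=save('scene','s9')
W=pts('scene',d);L=((W-s['position'])@s['tcp_rot'])*1000
m=(abs(L[...,0])<25)&(abs(L[...,1])<45)&(L[...,2]>-80)&(L[...,2]<30)
q=L[m];print(len(q));print(np.round(q[np.argsort(q[:,2])][::max(1,len(q)//40)]))
cv2.imwrite('pics/s9c.png',cv2.resize(im[180:280,250:350,::-1],None,fx=6,fy=6,interpolation=2))
E
```

```text
w1 617 [-27.90267461 -27.89704745 -27.8136157  -27.80008591 -27.76346502
 -27.71097518 -27.108482   -26.7963607 ]
w2 619 [-28.19073235 -28.08808854 -28.00439554 -27.96942728 -27.81277441
 -27.66540951 -27.617014   -27.49448181]
w7 1376 [24.73829942 24.78271376 24.79203611 24.84893664 24.88161965 24.88428527
 24.90731984 24.97118667]
17
[[ 10. -12. -44.]
 [  9.  11. -40.]
 [ 10.  14. -38.]
 [ 24.  35.  10.]
 [ 21.  36.  10.]
 [ 23.  31.  12.]
 [ 19.  33.  13.]
 [ 17.  37.  14.]
 [ 24.  38.  14.]
 [ 21.  39.  17.]
 [ 18.  29.  18.]
 [ 19. -31.  22.]
 [ 22. -32.  23.]
 [ 16. -30.  24.]
 [ 19. -28.  28.]
 [ 24. -33.  29.]
 [ 22. -29.  30.]]
```

View pics/s9c.png

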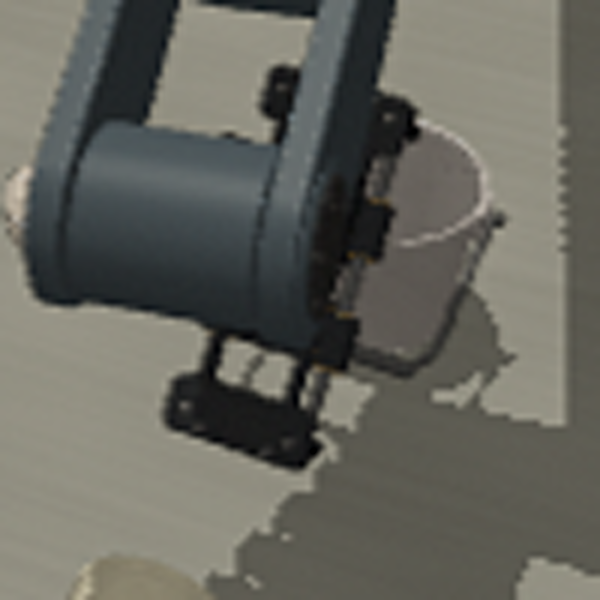

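```bash
python3 - <<'E'
from h import *
R=tool(-2.2,45);B=np.array([.562,.2025,.060])
plan(B+R[:,2]*.038,R)
E
```

```text
t 8.48 pos [0.5488 0.2033 0.0934] open 0.238 F [-0.  -0.5  0.4] M [-0.1  -0.38  0.02] j [  6.  57.  58.   6. 110.   8.]
trans units (cur frame) [-0.01  1.3   2.1 ]
rot units [ 0.07 -0.02  0.  ]
trans units (target frame) [-0.01  1.32  2.09]
```

Emit:
arm_command(commands=[{"translation":[0,0.6,0],"dr":[0,0,0],"jaw":0.65},{"translation":[0,0.6,0],"dr":[0,0,0],"jaw":0.65},{"translation":[0,0.1,0.3],"dr":[0,0,0],"jaw":0.65},{"translation":[0,0,0.5],"dr":[0,0,0],"jaw":0.65},{"translation":[0,0,0.5],"dr":[0,0,0],"jaw":0.65},{"translation":[0,0,0.5],"dr":[0,0,0],"jaw":0.65},{"translation":[0,0,0.3],"dr":[0,0,0],"jaw":0.65},{"translation":[0,0,0],"dr":[0,0,0],"jaw":0.65}])

```text
time_s: 9.15
position: [0.5313, 0.2039, 0.0312]
tcp_rot: [[0.039, 0.706, -0.707], [0.999, -0.027, 0.028], [0.0, -0.707, -0.707]]
force: [0.1, 0.3, -0.1]
opening: 0.348
```

```bash
python3 - <<'E'
from h import *
R=tool(-2.2,45);B=np.array([.562,.2025,.060])
plan(B+R[:,2]*.038,R)
im,d=save('wrist','w10')
E
```

```text
t 9.15 pos [0.5313 0.2039 0.0312] open 0.348 F [ 0.1  0.3 -0.1] M [-0.13 -0.38 -0.02] j [  6.  60.  61.   6. 103.   7.]
trans units (cur frame) [-0.01  0.05 -0.16]
rot units [-0.   -0.01 -0.  ]
trans units (target frame) [-0.01  0.05 -0.16]
```

View pics/w10.png

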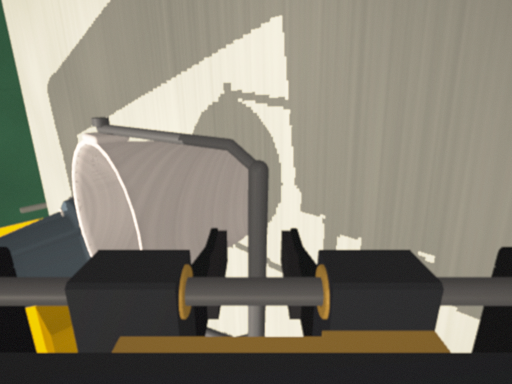

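Emit:
arm_command(commands=[{"translation":[0,0,0],"dr":[0,0,0],"jaw":0.76},{"translation":[0,0,0],"dr":[0,0,0],"jaw":0.76},{"translation":[0,-0.25,0],"dr":[0,0,0],"jaw":0.76},{"translation":[0,-0.25,0],"dr":[0,0,0],"jaw":0.76},{"translation":[0,-0.25,-0.25],"dr":[0,0,0],"jaw":0.76},{"translation":[0,-0.25,-0.25],"dr":[0,0,0],"jaw":0.76},{"translation":[0,0,0],"dr":[0,0,0],"jaw":0.76}])

```text
time_s: 9.78
position: [0.5267, 0.2044, 0.0612]
tcp_rot: [[0.04, 0.713, -0.7], [0.999, -0.027, 0.029], [0.002, -0.7, -0.714]]
force: [1.7, 0.1, 0.8]
opening: 0.239
```

```bash
python3 - <<'E'
from h import *
plan(None)
save('wrist','w11')
E
```

```text
t 9.78 pos [0.5267 0.2044 0.0612] open 0.239 F [1.7 0.1 0.8] M [-0.18 -0.61  0.05] j [  6.  57.  63.   6. 104.   8.]
```

View pics/w11.png

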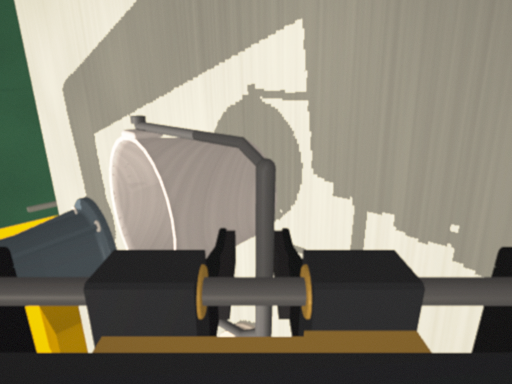

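Emit:
arm_command(commands=[{"translation":[0,-0.23,-0.2],"dr":[0,0,0],"jaw":0.76},{"translation":[0,-0.25,-0.22],"dr":[0,0,0],"jaw":0.76},{"translation":[0,-0.27,-0.2],"dr":[0,0,0],"jaw":0.76},{"translation":[0,-0.28,-0.18],"dr":[0,0,0],"jaw":0.76},{"translation":[0,-0.29,-0.16],"dr":[0,0,0],"jaw":0.76},{"translation":[0,-0.3,-0.13],"dr":[0,0,0],"jaw":0.76},{"translation":[0,0,0],"dr":[0,0,0],"jaw":0.76}])

```text
time_s: 10.42
position: [0.5156, 0.2047, 0.1087]
tcp_rot: [[0.039, 0.711, -0.702], [0.999, -0.027, 0.029], [0.002, -0.702, -0.712]]
force: [1.2, -0.1, 0.4]
opening: 0.243
```

```bash
python3 - <<'E'
from h import *
plan(None)
s=read_state();im,d=save('wrist','w12')
W=pts('wrist',d,wristT(s))
for v in (180,200,215): print([(u,*map(float,np.round(W[v,u],3))) for u in range(250,300,3) if W[v,u,2]>.08])
E
```

```text
t 10.42 pos [0.5156 0.2047 0.1087] open 0.243 F [ 1.2 -0.1  0.4] M [-0.16 -0.51  0.06] j [  6.  53.  64.   6. 107.   8.]
[(250, 0.491, 0.227, 0.088), (253, 0.491, 0.226, 0.085), (256, 0.545, 0.245, 0.137), (259, 0.548, 0.245, 0.137), (262, 0.549, 0.246, 0.137), (265, 0.55, 0.245, 0.135), (268, 0.551, 0.245, 0.134), (271, 0.552, 0.246, 0.134), (274, 0.552, 0.245, 0.131)]
[(250, 0.494, 0.213, 0.092), (253, 0.495, 0.213, 0.09), (256, 0.544, 0.234, 0.136), (259, 0.547, 0.235, 0.137), (262, 0.549, 0.235, 0.137), (265, 0.55, 0.235, 0.136), (268, 0.551, 0.235, 0.135), (271, 0.551, 0.235, 0.133), (274, 0.552, 0.234, 0.131)]
[(250, 0.496, 0.203, 0.094), (253, 0.496, 0.202, 0.091), (256, 0.545, 0.226, 0.137), (259, 0.547, 0.227, 0.137), (262, 0.549, 0.228, 0.137), (265, 0.55, 0.227, 0.136), (268, 0.551, 0.228, 0.135), (271, 0.551, 0.227, 0.133)]
```

View pics/w12.png

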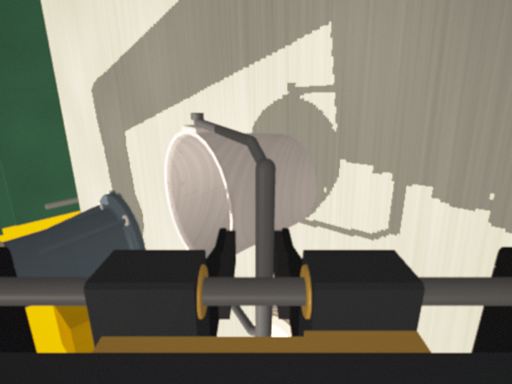

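```bash
python3 - <<'E'
from h import *
s=read_state()
for f,n in(('w12','wrist'),('w2','wrist')):
    d=np.load(f'pics/{f}.npy')
    if f=='w2':
        continue
    W=pts('wrist',d,wristT(s))
    im=cv2.imread(f'pics/{f}.png').astype(int)
    m=(W[...,2]>.094)&(W[...,2]<.108)&(W[...,0]<.53)&(W[...,0]>.36)&(W[...,1]>.13)&(W[...,1]<.28)
    p=W[m]; q=p[p[:,1]>.0]
    # iterate fit to circle rim
    for k in range(5):
        A=np.c_[2*q[:,:2],np.ones(len(q))];c=np.linalg.lstsq(A,(q[:,:2]**2).sum(1),rcond=None)[0];r=np.sqrt(c[2]+c[:2]@c[:2])
        e=abs(np.linalg.norm(p[:,:2]-c[:2],axis=1)-r);q=p[e<.004]
    print(c[:2],r,len(q),len(p))
im,d=save('top','t12')
W=pts('top',d)
m=(W[...,2]>.09)&(W[...,2]<.106)&(W[...,0]<.53)&(W[...,0]>.36)&(W[...,1]>.12)&(W[...,1]<.29);p=W[m];print(len(p),p.min(0),p.max(0))
cv2.imwrite('pics/t12c.png',cv2.resize(im[140:260,150:310,::-1],None,fx=4.5,fy=4.5,interpolation=2))
E
```

```text
[0.44109806 0.20570549] 0.05397737267118401 2664 2930
94 [0.39300166 0.1353574  0.09022537] [0.4722803  0.27014974 0.10592614]
```

View pics/t12c.png

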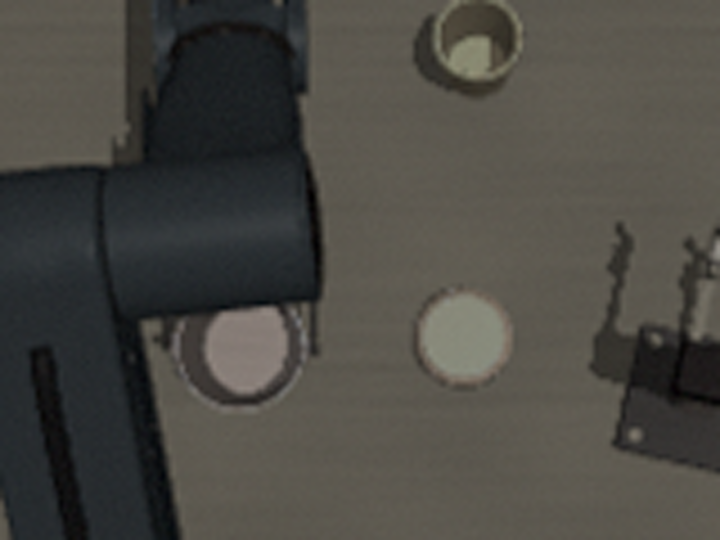

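Emit:
arm_command(commands=[{"translation":[0,-0.3,-0.08],"dr":[0,0,0],"jaw":0.76},{"translation":[0,-0.32,-0.08],"dr":[0,0,0],"jaw":0.76},{"translation":[0,-0.33,-0.04],"dr":[0,0,0],"jaw":0.76},{"translation":[0,-0.33,-0.03],"dr":[0,0,0],"jaw":0.76},{"translation":[0,-0.33,0.01],"dr":[0,0,0],"jaw":0.76},{"translation":[0,-0.33,0.01],"dr":[0,0,0],"jaw":0.76},{"translation":[0,-0.32,0.06],"dr":[0,0,0],"jaw":0.76},{"translation":[0,-0.32,0.07],"dr":[0,0,0],"jaw":0.76},{"translation":[0,0,0],"dr":[0,0,0],"jaw":0.76}])

```text
time_s: 11.27
position: [0.4697, 0.2064, 0.1548]
tcp_rot: [[0.039, 0.709, -0.704], [0.999, -0.027, 0.028], [0.001, -0.704, -0.71]]
force: [-0.7, -0.6, 0.4]
opening: 0.243
```

```bash
cat >>h.py <<'E'
def look(f):
    s=read_state();im,d=save('wrist',f);W=pts('wrist',d,wristT(s));L=(W-s['position'])@s['tcp_rot']
    p=L.reshape(-1,3);w=W.reshape(-1,3)
    m=(abs(p[:,1])<.03)&(p[:,0]>.014)&(p[:,0]<.045)&(p[:,2]<.0)&(p[:,2]>-.06)
    if m.sum()>10:
        print('bar tool',np.round(p[m].mean(0),4),'world',np.round(w[m].mean(0),4),m.sum())
    im,d=save('top',f+'t');W=pts('top',d)
    m=(W[...,2]>.09)&(W[...,2]<.106)&(W[...,0]<.53)&(W[...,0]>.36)&(W[...,1]>.12)&(W[...,1]<.29);p=W[m]
    if len(p): print('rim',len(p),p.min(0),p.max(0))
E
python3 - <<'E'
from h import *
plan(None)
look('w13')
E
```

```text
t 11.27 pos [0.4697 0.2064 0.1548] open 0.243 F [-0.7 -0.6  0.4] M [-0.06 -0.37 -0.01] j [  7.  47.  71.   7. 107.   8.]
bar tool [ 0.0301  0.0039 -0.054 ] world [0.5116 0.2349 0.1904] 1327
rim 26 [0.40468643 0.15492155 0.0923532 ] [0.43276651 0.24154358 0.10503151]
```

View pics/w13.png

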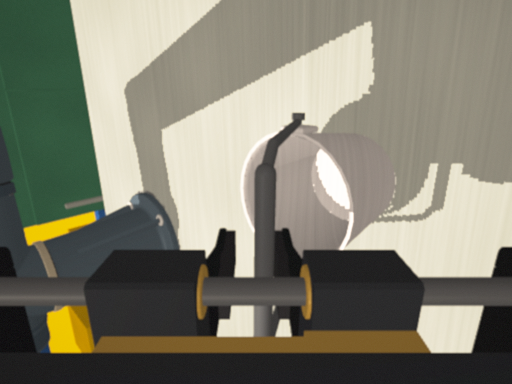

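Emit:
arm_command(commands=[{"translation":[0,-0.32,0.09],"dr":[0,0,0],"jaw":0.76},{"translation":[0,-0.31,0.11],"dr":[0,0,0],"jaw":0.76},{"translation":[0,-0.3,0.14],"dr":[0,0,0],"jaw":0.76},{"translation":[0,-0.29,0.16],"dr":[0,0,0],"jaw":0.76},{"translation":[0,-0.27,0.19],"dr":[0,0,0],"jaw":0.76},{"translation":[0,-0.26,0.2],"dr":[0,0,0],"jaw":0.76},{"translation":[0,-0.15,0.15],"dr":[0,0,0],"jaw":0.76},{"translation":[0,0,0],"dr":[0,0,0],"jaw":0.76}])

```text
time_s: 12.03
position: [0.4175, 0.2084, 0.1688]
tcp_rot: [[0.039, 0.709, -0.704], [0.999, -0.027, 0.028], [0.001, -0.705, -0.709]]
force: [-0.1, -0.7, -0.2]
opening: 0.238
```

```bash
python3 - <<'E'
from h import *
plan(None)
look('w14')
E
```

```text
t 12.03 pos [0.4175 0.2084 0.1688] open 0.238 F [-0.1 -0.7 -0.2] M [-0.1  -0.34 -0.02] j [  8.  43.  79.   7. 103.   9.]
bar tool [ 0.0301  0.0042 -0.0552] world [0.4606 0.2368 0.205 ] 1311
rim 2 [0.44942937 0.13636939 0.09228729] [0.45759698 0.1366008  0.09362643]
```

View pics/w14.png

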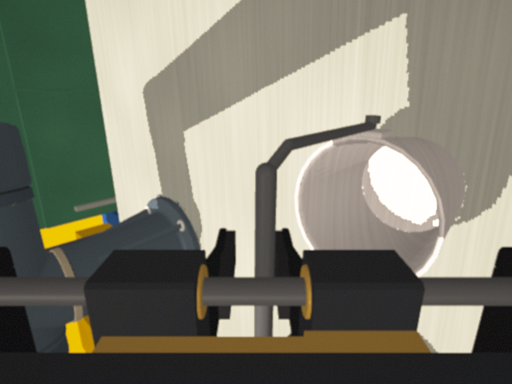

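Emit:
arm_command(commands=[{"translation":[0,0.22,0],"dr":[-1,0,0],"jaw":0.7},{"translation":[0,0.22,0],"dr":[-1,0,0],"jaw":0.7},{"translation":[0,0.22,0],"dr":[-1,0,0],"jaw":0.7},{"translation":[0,0.22,0],"dr":[-1,0,0],"jaw":0.7},{"translation":[0,0.22,0],"dr":[-1,0,0],"jaw":0.7},{"translation":[0,0.21,0],"dr":[-1,0,0],"jaw":0.7},{"translation":[0,0.21,0],"dr":[-1,0,0],"jaw":0.7},{"translation":[0,0.1,0],"dr":[-0.5,0,0],"jaw":0.7},{"translation":[0,0,0],"dr":[0,0,0],"jaw":0.7}])

```text
time_s: 12.88
position: [0.452, 0.2069, 0.1518]
tcp_rot: [[0.038, 0.999, 0.004], [0.999, -0.038, 0.0], [0.001, 0.004, -1.0]]
force: [0.4, -0.1, 0.4]
opening: 0.297
```

```bash
python3 - <<'E'
from h import *
plan(None,tool(-2.2,0))
look('w15')
save('scene','s15');b=cv2.imread('pics/s15.png')
cv2.imwrite('pics/s15c.png',cv2.resize(b[150:280,250:370],None,fx=5,fy=4.6,interpolation=2))
E
```

```text
t 12.88 pos [0.452  0.2069 0.1518] open 0.297 F [ 0.4 -0.1  0.4] M [-0.14  0.08 -0.01] j [ 12.  24. 103.  -0.  53.  14.]
rot units [ 0.04 -0.01 -0.  ]
bar tool [ 0.0299  0.0046 -0.0542] world [0.4575 0.2366 0.206 ] 1308
rim 27 [0.41644746 0.13649109 0.09141022] [0.50487262 0.17678665 0.1052248 ]
```

View pics/w15.png

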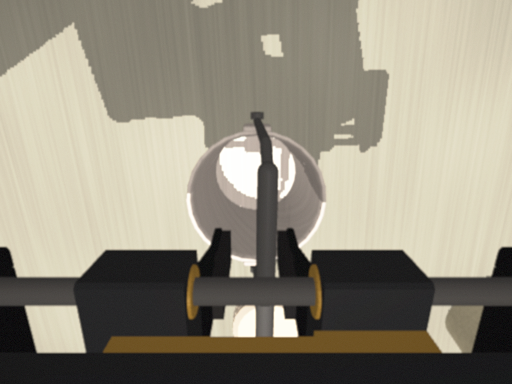

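View pics/s15c.png

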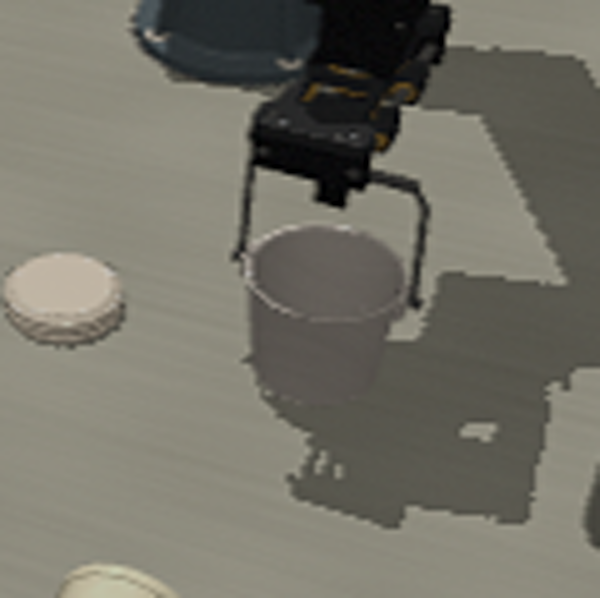

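Emit:
arm_command(commands=[{"translation":[0,0.1,0],"dr":[0,0,0],"jaw":0.8},{"translation":[0,0,0],"dr":[0,0,0],"jaw":1},{"translation":[0,0,0],"dr":[0,0,0],"jaw":1},{"translation":[0,0,0],"dr":[0,0,0],"jaw":1},{"translation":[0,0,0],"dr":[0,0,0],"jaw":1},{"translation":[0,0,0],"dr":[0,0,0],"jaw":1},{"translation":[0,0,0],"dr":[0,0,0],"jaw":1}])

```text
time_s: 13.62
position: [0.4572, 0.2067, 0.1512]
tcp_rot: [[0.04, 0.999, 0.005], [0.999, -0.04, 0.001], [0.001, 0.005, -1.0]]
force: [0.7, -0.6, -1.9]
opening: 0.099
```

```bash
python3 - <<'E'
from h import *
plan(None,tool(-2.2,0))
look('w16')
E
```

```text
t 13.62 pos [0.4572 0.2067 0.1512] open 0.099 F [ 0.7 -0.6 -1.9] M [-0.09 -0.02  0.02] j [ 12.  24. 102.  -0.  53.  14.]
rot units [ 0.04 -0.01 -0.01]
bar tool [ 0.0299 -0.0012 -0.0548] world [0.457  0.2366 0.2061] 1295
rim 31 [0.41694805 0.13616705 0.09194755] [0.50525988 0.17642529 0.10328768]
```

View pics/w16.png

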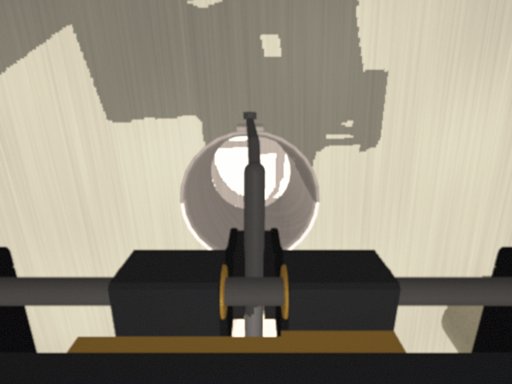

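Emit:
arm_command(commands=[{"translation":[0,0,-0.1],"dr":[0,0,0],"jaw":1},{"translation":[0,0,-0.2],"dr":[0,0,0],"jaw":1},{"translation":[0,0,-0.4],"dr":[0,0,0],"jaw":1},{"translation":[0,0,-0.6],"dr":[0,0,0],"jaw":1},{"translation":[0,0,-0.7],"dr":[0,0,0],"jaw":1},{"translation":[0,0,-0.7],"dr":[0,0,0],"jaw":1},{"translation":[0,0,-0.7],"dr":[0,0,0],"jaw":1},{"translation":[0,0,-0.5],"dr":[0,0,0],"jaw":1},{"translation":[0,0,-0.3],"dr":[0,0,0],"jaw":1},{"translation":[0,0,-0.1],"dr":[0,0,0],"jaw":1},{"translation":[0,0,0],"dr":[0,0,0],"jaw":1}])

```text
time_s: 14.63
position: [0.4566, 0.2067, 0.2593]
tcp_rot: [[0.04, 0.999, 0.006], [0.999, -0.04, 0.001], [0.001, 0.005, -1.0]]
force: [0.2, 0.2, -3.7]
opening: 0.102
```

```bash
python3 - <<'E'
from h import *
R=tool(-13.2,0);O=np.array([.5085,-.231,0]);d=R[:,1]
plan(O+.08*d+[0,0,.260],R)
look('w17');save('scene','s17')
E
```

```text
t 14.63 pos [0.4566 0.2067 0.2593] open 0.102 F [ 0.2  0.2 -3.7] M [-0.14  0.09 -0.02] j [12. 16. 95. -0. 69. 14.]
trans units (cur frame) [-18.02   5.91  -0.02]
rot units [ 0.05 -0.02  1.82]
trans units (target frame) [-16.57   9.22  -0.03]
bar tool [ 0.0301 -0.0013 -0.0548] world [0.4562 0.2368 0.3141] 1308
rim 4 [0.43204901 0.17126315 0.10501855] [0.47192513 0.21415174 0.10573462]
```

View pics/s17.png

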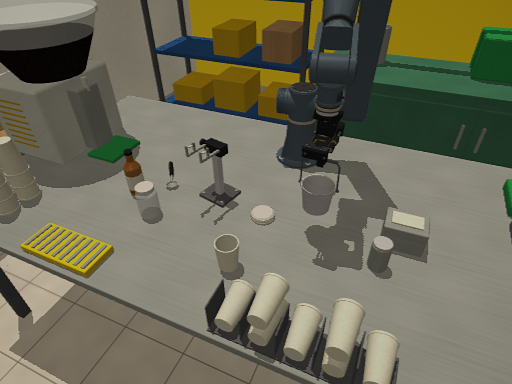

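View pics/w17.png

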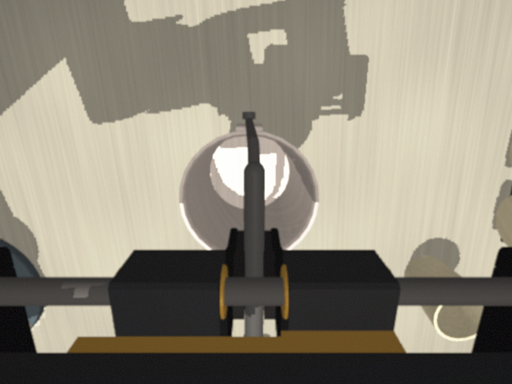

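Emit:
arm_command(commands=[{"translation":[-0.2,0.2,0],"dr":[0,0,0],"jaw":1},{"translation":[-0.5,0.5,0],"dr":[0,0,0],"jaw":1},{"translation":[-0.8,0.8,0],"dr":[0,0,0],"jaw":1},{"translation":[-0.9,0.9,0],"dr":[0,0,0],"jaw":1},{"translation":[-0.9,0.9,0],"dr":[0,0,0],"jaw":1},{"translation":[-0.9,0.9,0],"dr":[0,0,0],"jaw":1},{"translation":[-0.9,0.8,0],"dr":[0,0,0],"jaw":1},{"translation":[-1,0.5,0],"dr":[0,0,0],"jaw":1},{"translation":[-1,0.3,0],"dr":[0,0,0],"jaw":1},{"translation":[-1,0.1,0],"dr":[0,0,0],"jaw":1},{"translation":[-1,0,0],"dr":[0,0,0],"jaw":1},{"translation":[-1,0,0],"dr":[0,0,0],"jaw":1}])

```text
time_s: 15.78
position: [0.5939, -0.0533, 0.2581]
tcp_rot: [[0.04, 0.999, 0.003], [0.999, -0.04, 0.001], [0.001, 0.003, -1.0]]
force: [-0.1, -0.5, -3.0]
opening: 0.099
```

Emit:
arm_command(commands=[{"translation":[-1,0,0],"dr":[0,0,0],"jaw":1},{"translation":[-1,0,0],"dr":[0,0,0],"jaw":1},{"translation":[-1,0,0],"dr":[0,0,0],"jaw":1},{"translation":[-1,0,0],"dr":[0,0,0.3],"jaw":1},{"translation":[-1,0,0],"dr":[0,0,0.5],"jaw":1},{"translation":[-1,0,0],"dr":[0,0,0.5],"jaw":1},{"translation":[-0.8,0,0],"dr":[0,0,0.4],"jaw":1},{"translation":[-0.5,0,0],"dr":[0,0,0.1],"jaw":1},{"translation":[-0.3,0,0],"dr":[0,0,0],"jaw":1},{"translation":[0,0,0],"dr":[0,0,0],"jaw":1}])

```text
time_s: 16.62
position: [0.5768, -0.2417, 0.2584]
tcp_rot: [[0.227, 0.974, 0.004], [0.974, -0.227, 0.001], [0.002, 0.003, -1.0]]
force: [-0.1, -0.1, -3.5]
opening: 0.102
```

```bash
python3 - <<'E'
from h import *
R=tool(-13.2,0);O=np.array([.5085,-.231,0]);d=R[:,1]
plan(O+.08*d+[0,0,.260],R)
look('w18');save('scene','s18')
E
```

```text
t 16.62 pos [ 0.5768 -0.2417  0.2584] open 0.102 F [-0.1 -0.1 -3.5] M [-0.13  0.1  -0.  ] j [-33.  27.  78.   0.  76. -20.]
trans units (cur frame) [-0.21  0.44 -0.06]
rot units [ 0.03 -0.02  0.01]
trans units (target frame) [-0.21  0.44 -0.06]
bar tool [ 0.0301 -0.0012 -0.0542] world [ 0.5822 -0.2122  0.3127] 1315
```

View pics/w18.png

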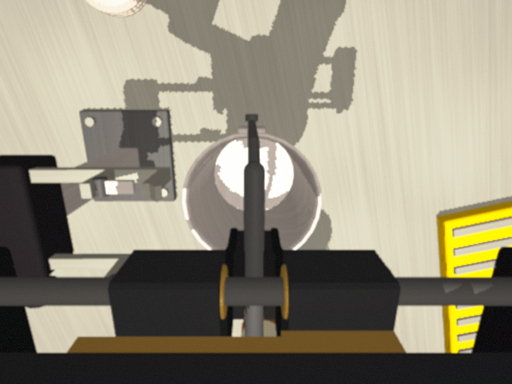

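View pics/s18.png

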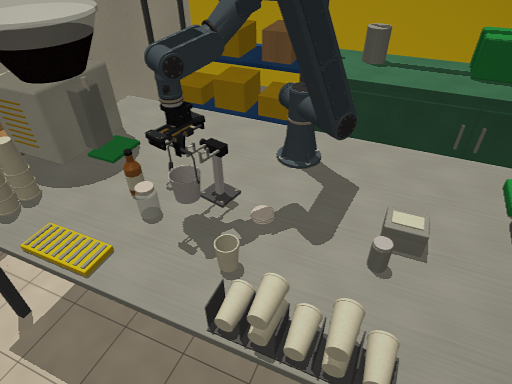

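```bash
python3 - <<'E'
from h import *
s=read_state();d=np.load('pics/w18.npy');m=np.array(camera_model('wrist')['mount'])
L=pts('wrist',d,m)*1000;W=pts('wrist',d,wristT(s))
b=W[...,2]>.2
mm=(W[...,2]>.215)&(W[...,2]<.30)
for lo,hi in((140,200),(225,290)):
  sub=mm.copy();sub[:lo]=0;sub[hi:]=0;sub[:,190:]=0
  p=L[sub];w=W[sub]
  print(len(p),p.min(0).round(),p.max(0).round())
  for yb in range(-140,-30,4):
    k=(p[:,1]>=yb)&(p[:,1]<yb+4)
    if k.any(): print(yb,k.sum(),'x',p[k,0].min().round(1),p[k,0].max().round(1),'z world',w[k,2].min().round(3),np.median(w[k,2]).round(3),w[k,2].max().round(3))
E
python3 - <<'E'
import cv2
im=cv2.imread('pics/w18.png');cv2.imwrite('pics/w18c.png',cv2.resize(im[100:290,20:200],None,fx=4,fy=3,interpolation=2))
E
```

```text
5183 [   2. -191.  -23.] [ 37. -54.  43.]
-140 88 x 22.9 32.2 z world 0.234 0.24 0.242
-136 80 x 23.2 32.1 z world 0.234 0.24 0.242
-132 96 x 22.9 32.0 z world 0.235 0.24 0.242
-128 85 x 23.2 32.3 z world 0.235 0.24 0.242
-124 86 x 23.2 32.1 z world 0.234 0.24 0.242
-120 78 x 23.6 32.0 z world 0.234 0.24 0.242
-116 62 x 25.6 32.1 z world 0.234 0.24 0.242
-112 44 x 27.3 32.1 z world 0.235 0.24 0.242
-108 32 x 29.7 32.2 z world 0.234 0.24 0.242
-104 121 x 23.3 32.3 z world 0.234 0.27 0.276
-100 305 x 22.1 33.3 z world 0.235 0.27 0.276
-96 242 x 21.8 33.4 z world 0.235 0.269 0.275
-92 203 x 21.9 33.2 z world 0.235 0.267 0.271
-88 167 x 23.8 32.3 z world 0.235 0.266 0.269
-84 182 x 22.9 32.3 z world 0.232 0.253 0.269
-80 186 x 23.1 32.3 z world 0.231 0.264 0.269
-76 141 x 23.3 32.2 z world 0.232 0.264 0.269
-72 41 x 28.3 32.1 z world 0.231 0.24 0.242
-68 127 x 23.0 32.4 z world 0.233 0.272 0.276
-64 346 x 22.7 32.5 z world 0.232 0.255 0.277
-60 97 x 23.6 32.4 z world 0.248 0.279 0.281
-56 70 x 24.2 32.2 z world 0.277 0.279 0.281
3947 [ -67. -182.   -7.] [ -5. -95.  43.]
-140 89 x -45.0 -35.7 z world 0.232 0.24 0.242
-136 89 x -44.8 -35.7 z world 0.232 0.24 0.242
-132 85 x -45.4 -35.5 z world 0.232 0.24 0.241
-128 84 x -45.4 -35.3 z world 0.232 0.24 0.241
-124 82 x -45.3 -35.6 z world 0.232 0.24 0.241
-120 88 x -45.8 -35.6 z world 0.232 0.24 0.242
-116 83 x -45.1 -35.5 z world 0.232 0.24 0.241
-112 83 x -45.4 -35.3 z world 0.232 0.24 0.242
-108 55 x -42.4 -35.4 z world 0.232 0.24 0.241
-104 81 x -37.9 -35.3 z world 0.232 0.246 0.264
-100 128 x -37.4 -34.6 z world 0.232 0.248 0.266
-96 5 x -35.8 -34.9 z world 0.243 0.263 0.265
```

View pics/w18c.png

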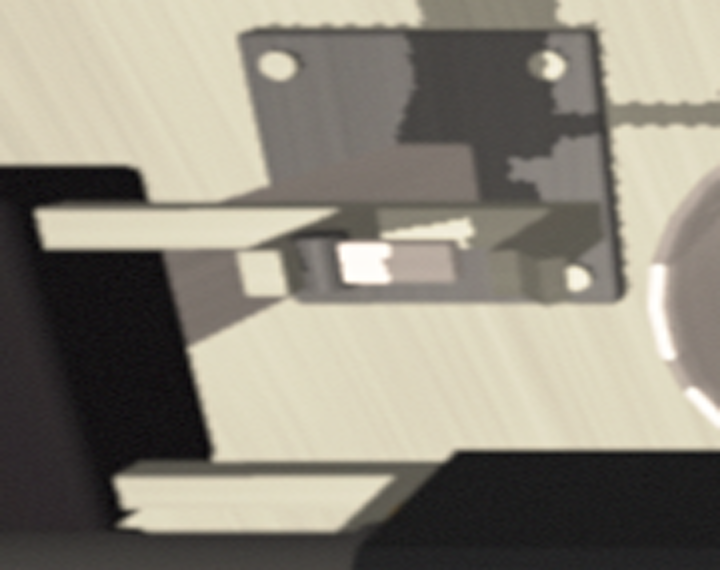

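Emit:
arm_command(commands=[{"translation":[-0.1,-0.1,0],"dr":[0,0,0],"jaw":1},{"translation":[-0.1,-0.3,0],"dr":[0,0,0],"jaw":1},{"translation":[0,-0.4,0],"dr":[0,0,0],"jaw":1},{"translation":[0,-0.5,0],"dr":[0,0,0],"jaw":1},{"translation":[0,-0.5,0],"dr":[0,0,0],"jaw":1},{"translation":[0,-0.5,0],"dr":[0,0,0],"jaw":1},{"translation":[0,-0.4,0],"dr":[0,0,0],"jaw":1},{"translation":[0,-0.3,0],"dr":[0,0,0],"jaw":1},{"translation":[0,-0.2,0],"dr":[0,0,0],"jaw":1},{"translation":[0,0,0],"dr":[0,0,0],"jaw":1},{"translation":[0,0,0],"dr":[0,0,0],"jaw":1}])

```text
time_s: 17.68
position: [0.4986, -0.2272, 0.259]
tcp_rot: [[0.226, 0.974, 0.006], [0.974, -0.226, 0.0], [0.002, 0.006, -1.0]]
force: [0.5, 0.4, -3.4]
opening: 0.102
```

```bash
python3 - <<'E'
from h import *
R=tool(-13.2,0)
plan(None,R)
s=read_state();im,d=save('wrist','w19');m=np.array(camera_model('wrist')['mount'])
L=pts('wrist',d,m)*1000;W=pts('wrist',d,wristT(s))
mm=(W[...,2]>.215)&(W[...,2]<.295)
sub=mm.copy();sub[:140]=0;sub[200:]=0
p=L[sub];w=W[sub]
k=(p[:,0]>18)&(p[:,0]<36);p=p[k];w=w[k]
for yb in range(-60,50,3):
    k=(p[:,1]>=yb)&(p[:,1]<yb+3)
    if k.any(): print(yb,k.sum(),'x',p[k,0].min().round(1),p[k,0].max().round(1),'z',w[k,2].min().round(3),np.median(w[k,2]).round(3),w[k,2].max().round(3))
mm=(L[...,2]>-62)&(L[...,2]<-35)&(L[...,0]>12)&(abs(L[...,1])<15);q=L[mm];print('bar',q.min(0),q.max(0),q.mean(0))
save('scene','s19');b=cv2.imread('pics/s19.png')
cv2.imwrite('pics/s19c.png',cv2.resize(b[110:210,160:260],None,fx=6,fy=6,interpolation=2))
E
```

```text
t 17.68 pos [ 0.4986 -0.2272  0.259 ] open 0.102 F [ 0.5  0.4 -3.4] M [-0.07  0.03 -0.02] j [-36.  20.  89.   0.  71. -23.]
rot units [ 0.05 -0.02  0.02]
-60 68 x 26.4 35.8 z 0.232 0.24 0.241
-57 75 x 26.4 35.7 z 0.232 0.24 0.242
-54 70 x 26.5 35.7 z 0.232 0.24 0.242
-51 69 x 26.6 35.5 z 0.232 0.24 0.241
-48 72 x 26.3 35.6 z 0.232 0.24 0.242
-45 69 x 26.2 35.7 z 0.232 0.24 0.241
-42 70 x 26.3 35.8 z 0.232 0.24 0.241
-39 68 x 26.4 35.7 z 0.231 0.24 0.241
-36 70 x 26.5 35.8 z 0.232 0.24 0.242
-33 70 x 26.6 35.7 z 0.232 0.24 0.241
-30 67 x 26.6 35.8 z 0.232 0.24 0.242
-27 50 x 26.9 35.8 z 0.232 0.24 0.242
-24 100 x 26.7 35.9 z 0.233 0.271 0.276
-21 144 x 26.4 35.9 z 0.233 0.273 0.275
-18 150 x 25.6 36.0 z 0.233 0.269 0.276
-15 123 x 25.1 36.0 z 0.232 0.268 0.27
-12 135 x 25.6 35.9 z 0.232 0.266 0.269
-9 48 x 27.6 35.8 z 0.232 0.266 0.269
3 21 x 32.7 35.9 z 0.232 0.238 0.241
6 60 x 26.9 35.8 z 0.232 0.24 0.242
9 67 x 27.1 35.9 z 0.233 0.24 0.241
12 171 x 26.5 35.9 z 0.232 0.261 0.275
15 154 x 26.4 35.9 z 0.233 0.273 0.276
18 128 x 26.7 35.9 z 0.234 0.275 0.279
21 103 x 26.5 35.9 z 0.273 0.279 0.281
24 46 x 26.9 36.0 z 0.276 0.278 0.28
bar [ 12.00055346  -6.21695841 -57.18929462] [ 61.70636788   3.76597595 -35.20808075] [ 36.68095139  -1.28091201 -52.71954014]
```

View pics/w19.png

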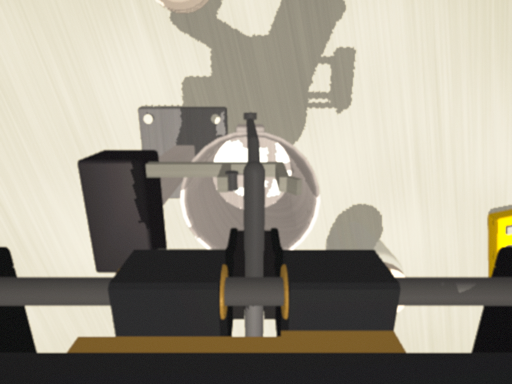

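View pics/s19c.png

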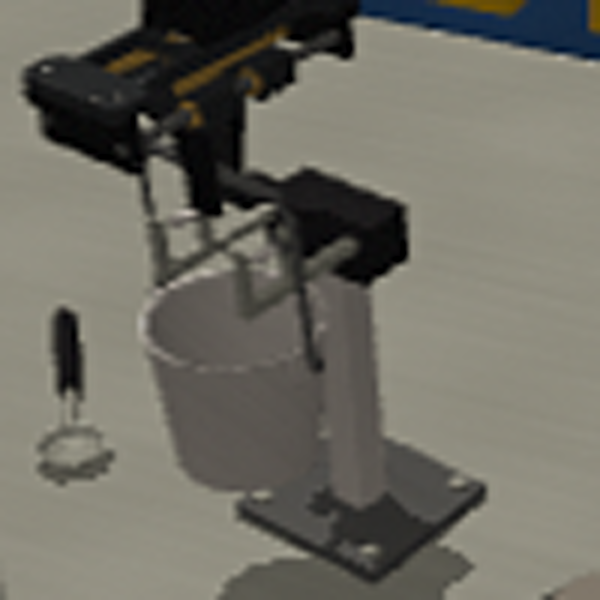

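Emit:
arm_command(commands=[{"translation":[-0.1,0,0.1],"dr":[0,0,0],"jaw":1},{"translation":[0,0,0.2],"dr":[0,0,0],"jaw":1},{"translation":[0,0,0.3],"dr":[0,0,0],"jaw":1},{"translation":[0,0,0.3],"dr":[0,0,0],"jaw":1},{"translation":[0,0,0.2],"dr":[0,0,0],"jaw":1},{"translation":[0,0,0.1],"dr":[0,0,0],"jaw":1},{"translation":[0,0,0.1],"dr":[0,0,0],"jaw":1},{"translation":[0,0,0],"dr":[0,0,0],"jaw":1}])

```text
time_s: 18.45
position: [0.4977, -0.2293, 0.2256]
tcp_rot: [[0.226, 0.974, 0.004], [0.974, -0.226, 0.001], [0.002, 0.004, -1.0]]
force: [-1.0, 1.3, -3.6]
opening: 0.101
```

```bash
python3 - <<'E'
from h import *
plan(None)
save('wrist','w20')
im=cv2.imread('pics/w20.png');cv2.imwrite('pics/w20c.png',cv2.resize(im[90:310,100:360],None,fx=2.7,fy=2.7,interpolation=2))
E
```

```text
t 18.45 pos [ 0.4977 -0.2293  0.2256] open 0.101 F [-1.   1.3 -3.6] M [-0.11  0.08  0.03] j [-37.  22.  91.   0.  67. -24.]
```

View pics/w20c.png

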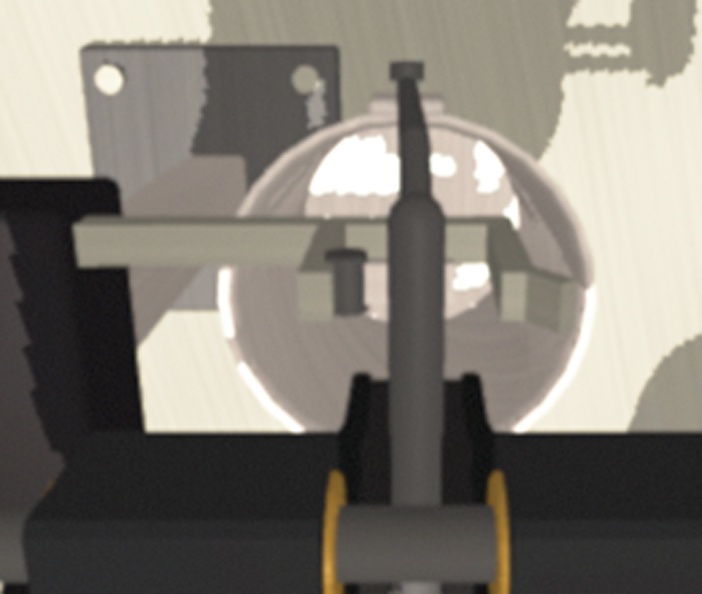

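Emit:
arm_command(commands=[{"translation":[0,0,0.1],"dr":[0,0,0],"jaw":1},{"translation":[0,0,0.1],"dr":[0,0,0],"jaw":1},{"translation":[0,0,0.1],"dr":[0,0,0],"jaw":1},{"translation":[0,0,0],"dr":[0,0,0],"jaw":1}])

```text
time_s: 18.83
position: [0.4985, -0.2298, 0.2202]
tcp_rot: [[0.226, 0.974, 0.006], [0.974, -0.226, -0.0], [0.001, 0.006, -1.0]]
force: [-3.0, 0.6, 7.5]
opening: 0.101
```

```bash
python3 - <<'E'
from h import *
plan(None)
E
```

```text
t 18.83 pos [ 0.4985 -0.2298  0.2202] open 0.101 F [-3.   0.6  7.5] M [ 0.1   0.43 -0.03] j [-37.  22.  92.   0.  66. -24.]
```

Emit:
arm_command(commands=[{"translation":[0,0,0.1],"dr":[0,0,0],"jaw":1},{"translation":[0,0,0.1],"dr":[0,0,0],"jaw":1},{"translation":[0,0,0],"dr":[0,0,0],"jaw":1}])

```text
time_s: 19.08
position: [0.4989, -0.2301, 0.2163]
tcp_rot: [[0.226, 0.974, 0.008], [0.974, -0.226, -0.001], [0.001, 0.008, -1.0]]
force: [-2.2, 1.8, 10.5]
opening: 0.099
```

```bash
python3 - <<'E'
from h import *
plan(None)
E
```

```text
t 19.08 pos [ 0.4989 -0.2301  0.2163] open 0.099 F [-2.2  1.8 10.5] M [ 0.2   0.45 -0.  ] j [-37.  23.  92.   0.  65. -24.]
```

Emit:
arm_command(commands=[{"translation":[0,0,0.1],"dr":[0,0,0],"jaw":1},{"translation":[0,0,0.1],"dr":[0,0,0],"jaw":1},{"translation":[0,0,0],"dr":[0,0,0],"jaw":1}])

```text
time_s: 19.33
position: [0.501, -0.2311, 0.212]
tcp_rot: [[0.226, 0.974, 0.013], [0.974, -0.226, -0.004], [-0.001, 0.013, -1.0]]
force: [1.4, 1.0, 9.8]
opening: 0.102
```

```bash
python3 - <<'E'
from h import *
plan(None)
save('wrist','w21')
im=cv2.imread('pics/w21.png');cv2.imwrite('pics/w21c.png',cv2.resize(im[90:310,100:360],None,fx=2.7,fy=2.7,interpolation=2))
E
```

```text
t 19.33 pos [ 0.501  -0.2311  0.212 ] open 0.102 F [1.4 1.  9.8] M [ 0.03 -0.09 -0.02] j [-37.  23.  92.   0.  64. -24.]
```

View pics/w21c.png

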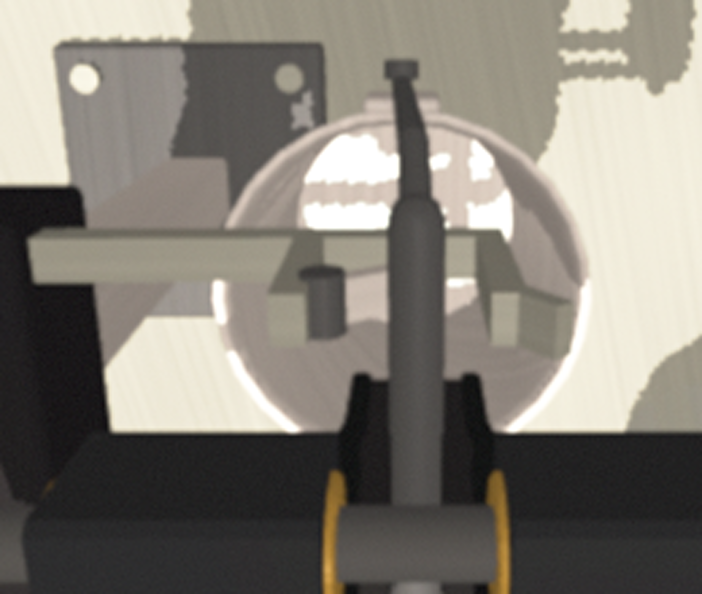

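Emit:
arm_command(commands=[{"translation":[0,-0.12,0],"dr":[0,0,0],"jaw":1},{"translation":[0,-0.05,0.1],"dr":[0,0,0],"jaw":1},{"translation":[0,0,0.1],"dr":[0,0,0],"jaw":1},{"translation":[0,0,0],"dr":[0,0,0],"jaw":1}])

```text
time_s: 19.72
position: [0.4999, -0.2313, 0.2079]
tcp_rot: [[0.227, 0.974, 0.02], [0.974, -0.227, -0.006], [-0.002, 0.02, -1.0]]
force: [6.9, 0.9, 10.0]
opening: 0.098
```

```bash
python3 - <<'E'
from h import *
plan(None)
E
```

```text
t 19.72 pos [ 0.4999 -0.2313  0.2079] open 0.098 F [ 6.9  0.9 10. ] M [ 0.03 -0.9  -0.04] j [-37.  23.  93.   0.  63. -24.]
```

Emit:
arm_command(commands=[{"translation":[0,0,0.1],"dr":[0,0,0],"jaw":1},{"translation":[0,0,0.1],"dr":[0,0,0],"jaw":1},{"translation":[0,0,0],"dr":[0,0,0],"jaw":1}])

```text
time_s: 19.97
position: [0.5005, -0.2321, 0.2028]
tcp_rot: [[0.227, 0.974, 0.02], [0.974, -0.227, -0.008], [-0.003, 0.022, -1.0]]
force: [8.2, -1.1, 6.8]
opening: 0.098
```

```bash
python3 - <<'E'
from h import *
plan(None)
save('wrist','w22')
im=cv2.imread('pics/w22.png');cv2.imwrite('pics/w22c.png',cv2.resize(im[90:310,100:360],None,fx=2.7,fy=2.7,interpolation=2))
E
```

```text
t 19.97 pos [ 0.5005 -0.2321  0.2028] open 0.098 F [ 8.2 -1.1  6.8] M [-0.25 -1.1  -0.02] j [-37.  23.  93.   0.  62. -24.]
```

View pics/w22c.png

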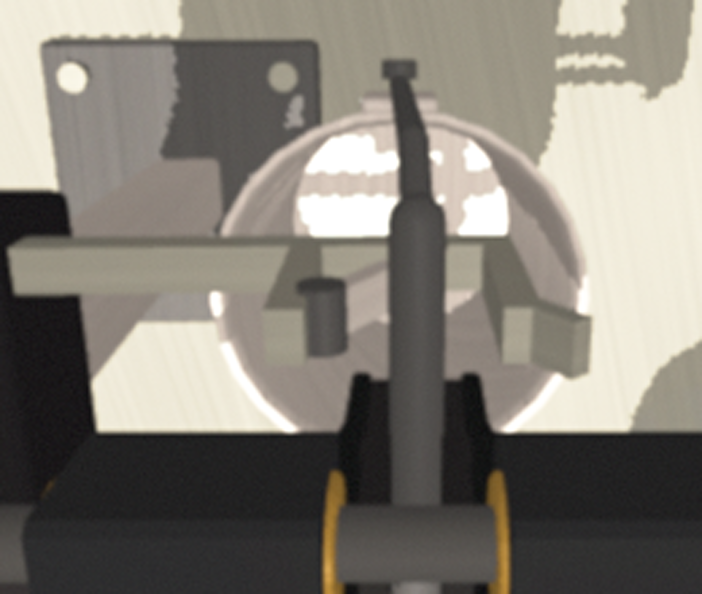

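Emit:
arm_command(commands=[{"translation":[0,0.05,0.1],"dr":[0,0,0],"jaw":1},{"translation":[0,0,0.1],"dr":[0,0,0],"jaw":1},{"translation":[0,0,0],"dr":[0,0,0],"jaw":1}])

```text
time_s: 20.27
position: [0.5011, -0.2321, 0.1961]
tcp_rot: [[0.226, 0.974, 0.018], [0.974, -0.226, -0.007], [-0.002, 0.019, -1.0]]
force: [6.8, -2.3, -4.6]
opening: 0.101
```

```bash
python3 - <<'E'
from h import *
plan(None)
E
```

```text
t 20.27 pos [ 0.5011 -0.2321  0.1961] open 0.101 F [ 6.8 -2.3 -4.6] M [-0.45 -1.1   0.28] j [-37.  24.  93.   0.  62. -24.]
```

Emit:
arm_command(commands=[{"translation":[0,0,0.05],"dr":[0,0,0],"jaw":1},{"translation":[0,0,0],"dr":[0,0,0],"jaw":1}])

```text
time_s: 20.43
position: [0.4972, -0.2301, 0.1938]
tcp_rot: [[0.226, 0.974, 0.01], [0.974, -0.226, -0.002], [0.0, 0.01, -1.0]]
force: [2.6, -1.2, 2.1]
opening: 0.099
```

Emit:
arm_command(commands=[{"translation":[0,0,0.04],"dr":[0,0,0],"jaw":1},{"translation":[0,0,0],"dr":[0,0,0],"jaw":1}])

```text
time_s: 20.6
position: [0.4972, -0.2301, 0.1937]
tcp_rot: [[0.226, 0.974, 0.01], [0.974, -0.226, -0.002], [-0.0, 0.01, -1.0]]
force: [2.5, -0.5, 7.7]
opening: 0.105
```

Emit:
arm_command(commands=[{"translation":[0,0,-0.05],"dr":[0,0,0],"jaw":1},{"translation":[0,0.1,0],"dr":[0,0,0],"jaw":1},{"translation":[0,0.1,0],"dr":[0,0,0],"jaw":1},{"translation":[0,0.1,0],"dr":[0,0,0],"jaw":1},{"translation":[0,0,0],"dr":[0,0,0],"jaw":1}])

```text
time_s: 21.02
position: [0.4985, -0.2295, 0.1936]
tcp_rot: [[0.225, 0.974, -0.004], [0.974, -0.225, 0.003], [0.002, -0.004, -1.0]]
force: [-8.5, 0.3, 11.1]
opening: 0.099
```

```bash
python3 - <<'E'
from h import *
plan(None)
save('wrist','w23')
im=cv2.imread('pics/w23.png');cv2.imwrite('pics/w23c.png',cv2.resize(im[90:310,100:360],None,fx=2.7,fy=2.7,interpolation=2))
E
```

```text
t 21.02 pos [ 0.4985 -0.2295  0.1936] open 0.099 F [-8.5  0.3 11.1] M [0.07 1.33 0.02] j [-36.  24.  93.   0.  63. -23.]
```

View pics/w23c.png

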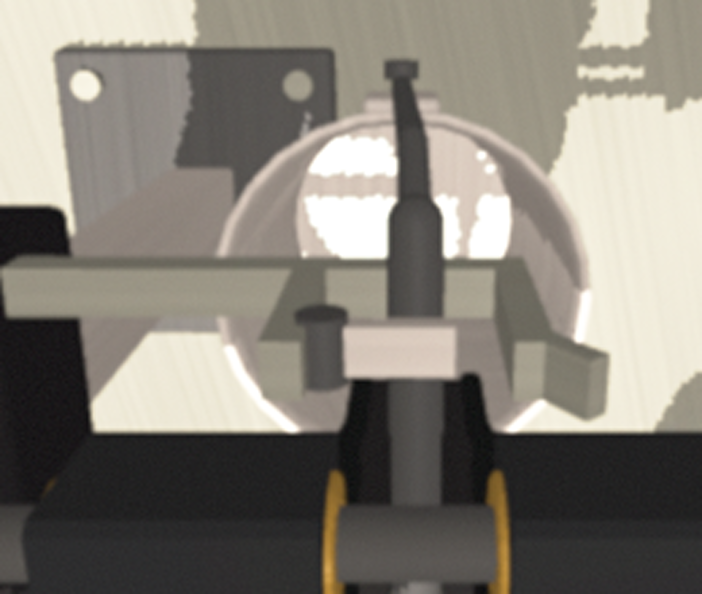

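Emit:
arm_command(commands=[{"translation":[0,-0.15,0],"dr":[0,0,0],"jaw":1},{"translation":[0,-0.07,-0.05],"dr":[0,0,0],"jaw":1},{"translation":[0,0,-0.03],"dr":[0,0,0],"jaw":1},{"translation":[0,0,0],"dr":[0,0,0],"jaw":1}])

```text
time_s: 21.4
position: [0.4955, -0.2283, 0.1939]
tcp_rot: [[0.226, 0.974, 0.001], [0.974, -0.226, 0.003], [0.003, 0.0, -1.0]]
force: [-1.6, 0.8, 0.0]
opening: 0.1
```

```bash
python3 - <<'E'
from h import *
plan(None)
im,d=save('scene','s24');b=cv2.imread('pics/s24.png')
cv2.imwrite('pics/s24c.png',cv2.resize(b[110:210,160:260],None,fx=6,fy=6,interpolation=2))
E
```

```text
t 21.4 pos [ 0.4955 -0.2283  0.1939] open 0.1 F [-1.6  0.8  0. ] M [ 0.01  0.31 -0.01] j [-37.  24.  94.   0.  62. -24.]
```

View pics/s24c.png

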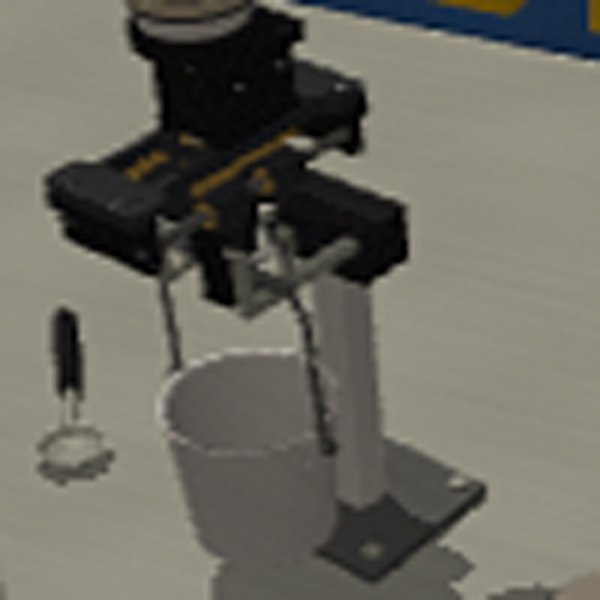

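Emit:
arm_command(commands=[{"translation":[0,0.1,0],"dr":[0,0,0],"jaw":1},{"translation":[0,0.1,0],"dr":[0,0,0],"jaw":1},{"translation":[0,0,0],"dr":[0,0,0],"jaw":1}])

```text
time_s: 21.7
position: [0.5027, -0.2306, 0.1944]
tcp_rot: [[0.226, 0.974, 0.005], [0.974, -0.226, 0.001], [0.002, 0.005, -1.0]]
force: [0.5, -0.1, -3.6]
opening: 0.104
```

```bash
python3 - <<'E'
from h import *
plan(None)
im,d=save('top','t24')
cv2.imwrite('pics/t24c.png',cv2.resize(im[150:270,260:380,::-1],None,fx=5,fy=5,interpolation=2))
E
```

```text
t 21.7 pos [ 0.5027 -0.2306  0.1944] open 0.104 F [ 0.5 -0.1 -3.6] M [-0.12 -0.04  0.1 ] j [-36.  25.  93.   0.  63. -23.]
```

View pics/t24c.png

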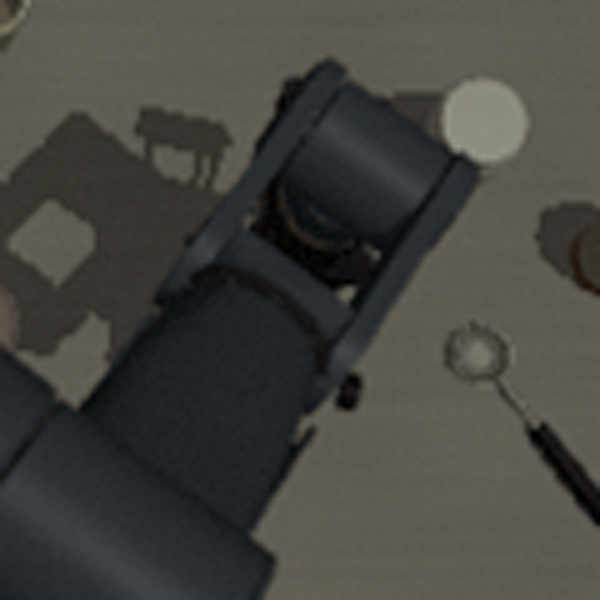

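Emit:
arm_command(commands=[{"translation":[0,0.1,0],"dr":[0,0,0],"jaw":1},{"translation":[0,0,0.03],"dr":[0,0,0],"jaw":1},{"translation":[0,0,0],"dr":[0,0,0],"jaw":1}])

```text
time_s: 22.0
position: [0.5048, -0.2311, 0.194]
tcp_rot: [[0.226, 0.974, 0.005], [0.974, -0.226, 0.001], [0.002, 0.005, -1.0]]
force: [0.2, 0.5, -2.8]
opening: 0.097
```

```bash
python3 - <<'E'
from h import *
plan(None)
save('wrist','w25')
im=cv2.imread('pics/w25.png');cv2.imwrite('pics/w25c.png',cv2.resize(im[90:310,100:360],None,fx=2.7,fy=2.7,interpolation=2))
E
```

```text
t 22.0 pos [ 0.5048 -0.2311  0.194 ] open 0.097 F [ 0.2  0.5 -2.8] M [-0.15  0.03 -0.02] j [-36.  25.  92.   0.  63. -23.]
```

View pics/w25c.png

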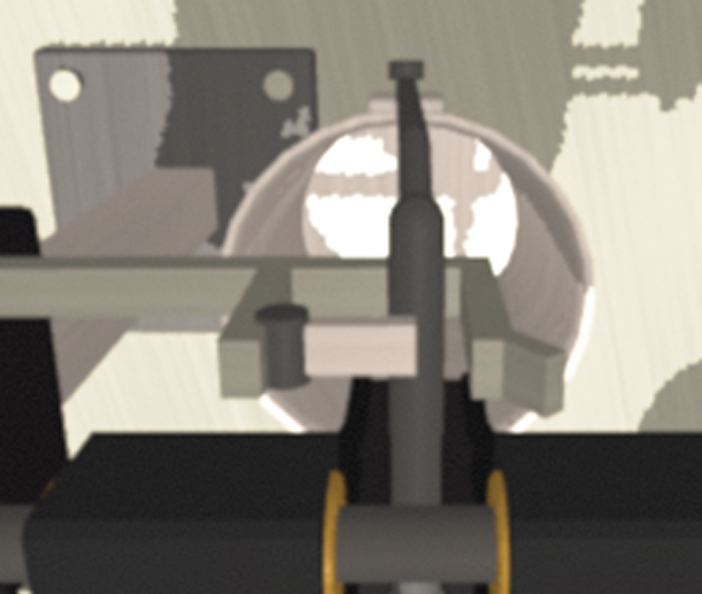

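Emit:
arm_command(commands=[{"translation":[0,-0.08,0],"dr":[0,0,0],"jaw":1},{"translation":[0,0,0.03],"dr":[0,0,0],"jaw":1},{"translation":[0,0,0],"dr":[0,0,0],"jaw":1},{"translation":[0,0,0],"dr":[0,0,0],"jaw":1}])

```text
time_s: 22.38
position: [0.5023, -0.2305, 0.1938]
tcp_rot: [[0.226, 0.974, 0.005], [0.974, -0.226, 0.001], [0.002, 0.005, -1.0]]
force: [-1.4, 0.5, 2.1]
opening: 0.103
```

Emit:
arm_command(commands=[{"translation":[0,0,0],"dr":[0,0,0],"jaw":0.8},{"translation":[0,0,0],"dr":[0,0,0],"jaw":0.6},{"translation":[0,0,0],"dr":[0,0,0],"jaw":0.6},{"translation":[0,0,0],"dr":[0,0,0],"jaw":0.6},{"translation":[0,0,0],"dr":[0,0,0],"jaw":0.6}])

```text
time_s: 22.8
position: [0.5026, -0.2306, 0.1932]
tcp_rot: [[0.226, 0.974, 0.005], [0.974, -0.226, 0.001], [0.002, 0.005, -1.0]]
force: [0.5, -0.0, 0.2]
opening: 0.364
```

```bash
python3 - <<'E'
from h import *
plan(None)
save('wrist','w26')
E
```

```text
t 22.8 pos [ 0.5026 -0.2306  0.1932] open 0.364 F [ 0.5 -0.   0.2] M [-0.12  0.04  0.01] j [-36.  25.  93.   0.  62. -23.]
```

View pics/w26.png

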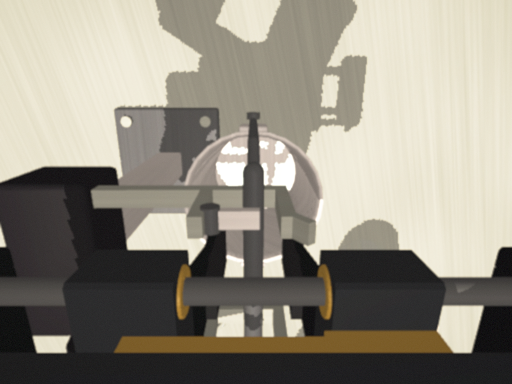

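Released: the bar sits in the slot under the left keeper, at pixels (222–262, 218). I'll retract straight up and inspect both keepers.

Emit:
arm_command(commands=[{"translation":[0,0,-0.2],"dr":[0,0,0],"jaw":0.6},{"translation":[0,0,-0.4],"dr":[0,0,0],"jaw":0.6},{"translation":[0,0,-0.6],"dr":[0,0,0],"jaw":0.6},{"translation":[0,0,-0.8],"dr":[0,0,0],"jaw":0.6},{"translation":[0,0,-1],"dr":[0,0,0],"jaw":0.6},{"translation":[0,0,-1],"dr":[0,0,0],"jaw":0.6},{"translation":[0,0,-1],"dr":[0,0,0],"jaw":0.6},{"translation":[0,0,-1],"dr":[0,0,0],"jaw":0.6},{"translation":[-0.5,0,-0.5],"dr":[0,0,0],"jaw":0.6},{"translation":[-1,0,0],"dr":[0,0,0],"jaw":0.6},{"translation":[-1,0,0],"dr":[0,0,0],"jaw":0.6},{"translation":[-1,0,0],"dr":[0,0,0],"jaw":0.6}])

```text
time_s: 23.85
position: [0.4819, -0.3166, 0.3575]
tcp_rot: [[0.225, 0.974, 0.007], [0.974, -0.225, -0.001], [0.001, 0.007, -1.0]]
force: [0.3, -0.7, -0.5]
opening: 0.398
```

```bash
python3 - <<'E'
from h import *
plan(None)
s=read_state();im,d=save('wrist','w27');save('scene','s27')
b=cv2.imread('pics/s27.png');a=cv2.imread('pics/w27.png')
cv2.imwrite('pics/s27c.png',cv2.resize(b[110:220,155:265],None,fx=5.4,fy=5.4,interpolation=2))
E
```

```text
t 23.85 pos [ 0.4819 -0.3166  0.3575] open 0.398 F [ 0.3 -0.7 -0.5] M [-0.09  0.03  0.01] j [-45.  18.  76.   0.  86. -32.]
```

View pics/w27.png

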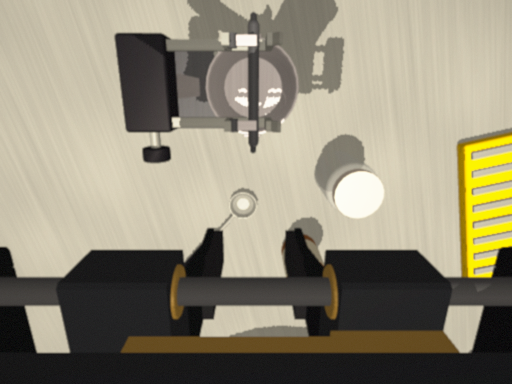

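View pics/s27c.png

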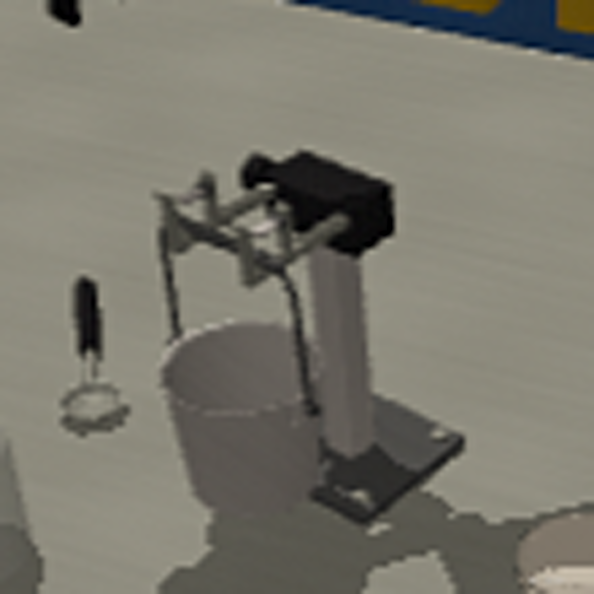

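Emit:
arm_command(commands=[{"translation":[0,0,0],"dr":[0,0,0],"jaw":0.6},{"translation":[0,0,0],"dr":[0,0,0],"jaw":0.6},{"translation":[0,0,0],"dr":[0,0,0],"jaw":0.6},{"translation":[0,0,0],"dr":[0,0,0],"jaw":0.6},{"translation":[0,0,0],"dr":[0,0,0],"jaw":0.6},{"translation":[0,0,0],"dr":[0,0,0],"jaw":0.6},{"translation":[0,0,0],"dr":[0,0,0],"jaw":0.6},{"translation":[0,0,0],"dr":[0,0,0],"jaw":0.6},{"translation":[0,0,0],"dr":[0,0,0],"jaw":0.6},{"translation":[0,0,0],"dr":[0,0,0],"jaw":0.6},{"translation":[0,0,0],"dr":[0,0,0],"jaw":0.6},{"translation":[0,0,0],"dr":[0,0,0],"jaw":0.6}])

```text
time_s: 24.95
position: [0.4819, -0.3159, 0.3556]
tcp_rot: [[0.226, 0.974, 0.005], [0.974, -0.226, 0.001], [0.002, 0.005, -1.0]]
force: [0.1, 0.1, -0.0]
opening: 0.399
```

```bash
python3 - <<'E'
from h import *
s=read_state();im,d=save('wrist','w28')
W=pts('wrist',d,wristT(s));R=tool(-13.0,0);O=np.array([.5075,-.231,0])
S=(W-O)@np.stack([-R[:,1],-R[:,0],[0,0,1]],1)*1000  # stand frame x,y,z
S=S.reshape(-1,3);S=S[~np.isnan(S[:,0])]
for nm,lo,hi in(('right',-40,-28),('left',28,40)):
    q=S[(S[:,1]>lo)&(S[:,1]<hi)&(S[:,2]>225)&(S[:,2]<300)]
    print(nm)
    for x in range(-24,32,4):
        k=(q[:,0]>=x)&(q[:,0]<x+4)
        if k.any(): print(x,k.sum(),np.percentile(q[k,2],[5,50,95]).round())
q=S[(abs(S[:,1])<25)&(S[:,2]>225)&(S[:,2]<300)&(abs(S[:,0])<40)];print('bar mid x',q[:,0].min(),q[:,0].max(),'z',q[:,2].max())
for a in(-24,-12,0,12):
    k=q[(q[:,1]>a)&(q[:,1]<a+12)];print(a,k.mean(0).round(1))
q=S[(S[:,2]>225)&(S[:,2]<260)&(abs(S[:,0])<16)&(abs(S[:,1])>44)&(abs(S[:,1])<70)];print('bar ends y',q[:,1].min(),q[:,1].max())
im=cv2.imread('pics/w28.png');cv2.imwrite('pics/w28c.png',cv2.resize(im[0:170,100:350],None,fx=3.1,fy=3.1,interpolation=2))
im,d=save('top','t28')
W0=pts('top',np.load('pics/top0.npy'));W1=pts('top',d)
g0=cv2.imread('pics/top0.png');g1=cv2.imread('pics/t28.png')
for nm,(u,v) in dict(lid=(253,215),cup=(256,150),jar=(355,176),syr=(389,199),shk=(144,195),box=(127,230),scoop=(365,235)).items():
    t=g0[v-14:v+14,u-14:u+14];r=cv2.matchTemplate(g1[v-24:v+24,u-24:u+24],t,cv2.TM_CCOEFF_NORMED);_,mx,_,l=cv2.minMaxLoc(r);print(nm,round(mx,2),l[0]-10,l[1]-10)
E
```

```text
right
-20 5 [278. 278. 278.]
-16 70 [278. 279. 281.]
-12 82 [248. 275. 279.]
-8 92 [240. 273. 275.]
-4 91 [236. 240. 274.]
0 62 [240. 247. 250.]
4 77 [249. 267. 268.]
8 73 [247. 267. 268.]
12 82 [237. 267. 268.]
16 80 [233. 267. 268.]
20 89 [239. 268. 269.]
24 82 [239. 269. 274.]
28 92 [237. 274. 275.]
left
-20 1 [277. 277. 277.]
-16 48 [278. 280. 281.]
-12 69 [264. 276. 279.]
-8 59 [243. 273. 275.]
-4 62 [239. 240. 274.]
0 46 [239. 247. 249.]
4 59 [249. 266. 268.]
8 74 [247. 267. 268.]
12 62 [240. 267. 268.]
16 52 [239. 267. 268.]
20 70 [240. 268. 270.]
24 69 [242. 269. 275.]
28 66 [246. 274. 275.]
bar mid x 2.5541365206705557 11.772653478539098 z 251.71615952210053
-24 [  7.1 -18.  248.9]
-12 [  7.1  -6.1 248.8]
0 [  7.1   6.2 248.7]
12 [  7.2  18.  248.8]
bar ends y -60.486784063749944 66.52972927357132
lid 0.59 0 0
cup 1.0 0 0
jar 0.38 10 -2
syr 0.62 0 0
shk 1.0 0 0
box 1.0 0 0
scoop 0.81 4 5
```

View pics/w28c.png

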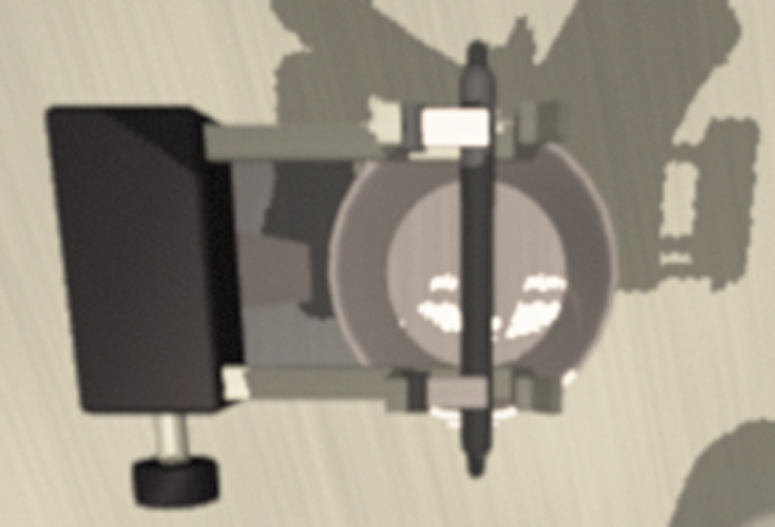

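```bash
python3 - <<'E'
from h import *
g0=cv2.imread('pics/scene0.png');im,d=save('scene','s29');g1=cv2.imread('pics/s29.png')
for nm,(u,v) in dict(jar=(148,200),syr=(133,175),scoop=(171,178),lid=(262,214)).items():
    t=g0[v-14:v+14,u-14:u+14];r=cv2.matchTemplate(g1[v-24:v+24,u-24:u+24],t,cv2.TM_CCOEFF_NORMED);_,mx,_,l=cv2.minMaxLoc(r);print(nm,round(mx,2),l[0]-10,l[1]-10)
plan(None)
print(hand_in())
E
```

```text
jar 1.0 0 0
syr 1.0 0 0
scoop 1.0 0 0
lid 0.41 0 0
t 25.1 pos [ 0.4819 -0.3159  0.3556] open 0.401 F [ 0.2 -0.2 -0.2] M [-0.1   0.07  0.02] j [-44.  18.  76.   0.  85. -31.]
the job is handed in; nothing more can be done
None
```

The pail is hanging on both hooks with both keepers shut, the gripper has let go and moved clear, and I handed the job in at about 25 s.

**What I did:** I swung the bail upright with a loosely caged finger while the pail stood on the counter. I then gripped the bar, lifted the pail, and carried it round to the hook side. I pressed the bar down through the keepers with about 16 N of contact at most by the wrist readings. With the bar on the bottom I eased it forward and released it.

**Last checks (wrist depth image, about 2 s after release):**
- **Keepers:** both read level at z ≈ 267 mm.
- **Bar position:** x ≈ +7 mm in the stand frame, square to the hooks, centred within about 3 mm. Its centre is at z ≈ 246 mm, against hook bottoms at about 241 mm.
- **Bystanders:** cup, shaker, box, jar, syrup and scoop each showed a zero pixel shift in at least one fixed view. The lid stack also showed a zero shift, but with weak match scores (0.59 and 0.41), probably because of shadow and the arm hiding it.

**What disagreed or went wrong:**
- **Fingertip position:** the fingertips appeared about 28 mm behind the reported TCP instead of 8 mm ahead. My first two tries at raising the bail missed because of this; I then worked from the measured offset.
- **Pail slid:** the pail moved about 12 mm on the counter while the bail was being raised.
- **Stillness not measured:** I judged that the pail was hanging still only from the pictures.

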